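# Build a glued column of three power bricks and keep it squeezed in the hand press

## Task

The three black power bricks are being bonded into one pack and the glue is already on them: stack the two loose bricks squarely, edges flush, on the one lying in the nest of the hand press's slide-out bed, then push the bed fully home under the ram. Pull the press lever down until it stands level, so that the sprung foot squeezes the column about half-way into its spring travel (not to its stop), and finish while still holding the lever there: the lever springs back up if you let go (the other things on the bench stay where they are).

Things in the scene. Friction and masses are not known exactly. Their poses are not given: they have to be found in the camera images.
- press: green hand press fixed to the bench, 265 mm high. Origin: on the bench top, straight below the axis of its vertical ram. Its x points away from the robot to its column (starts 68 mm behind the ram axis), its y to the left, along which the bed slides. Its head is 78 mm wide (y), reaches 60 mm in front of the axis, from 187 mm up. The base reaches y -70 to +220 mm, x -70 to +120 mm.
- press_bed (a joint): slide of the aluminium bed along the press's -y, in m: 0 = drawn out to the left, the loading place (nest centre 160 mm left of the ram axis); 0.16 = fully home against its stop, nest under the ram. About 1.5 N of friction, no spring; starts at 0.
- nest_floor (a point): centre of the nest floor in the bed, 35 mm above the bench: a flat with lips 8 mm high round the lowest brick, 2 mm of play; the bricks' long side lies along the press's x there
- bed_knob (a point): middle of the upright round black knob on the bed's left tongue, 23 mm in diameter; the knob reaches from 46 to 71 mm above the bench, this point is at 58.5 mm. It is 125 mm to the left (press +y) of the nest centre and moves with the bed.
- press_lever (a joint): lever angle, rad: 0 = rest, 0.75 rad above level, where a spring holds it; grows as the grip is pulled toward the robot and down; 0.75 = level (wanted); stop at 1.0. 1 rad lowers the ram 24 mm. On three stacked bricks the foot touches at about 0.50 and at level is pressed in about 6 mm. At the grip it needs about 3 N at rest, 9 N at level.
- lever_shaft (a point): point on the lever's turning axis (parallel to the press's y), 215 mm above the bench, in the plane of the grip's middle
- lever_grip (a point): middle of the black rubber grip at the lever's end: horizontal bar along the press's y, 25 mm in diameter, 78 mm long, its right end free, 160 mm from the turning axis. At rest 324 mm above the bench and 117 mm nearer the robot (press -x) than the axis; at level 215 mm above the bench and 160 mm nearer.
- press_foot (a joint): how far the sprung foot is pushed up into the ram, m: 0 = free, 0.012 = stop; spring 4 N per mm. Wanted 0.006. Its stem has a green band that meets the lower rim of the ram's sleeve from 3.5 to 8.5 mm.
- foot_face (a point): centre of the foot's round underside, 42 mm in diameter; at rest 143 mm above the bench, 12 mm above a column of three bricks
- brick_base_center (a point): lowest power brick: plain black closed case 48 (own x) x 105 (own y) x 32 (z) mm, 0.24 kg, flat on all sides, the same either end on. This point is its centre, 16 mm above its underside. It lies in the nest from the start.
- brick_1_center (a point): loose power brick: plain black closed case 48 (own x) x 105 (own y) x 32 (z) mm, 0.24 kg, flat on all sides, the same either end on. This point is its centre, 16 mm above its underside. It starts flat on the bench, left of the press.
- brick_2_center (a point): loose power brick: plain black closed case 48 (own x) x 105 (own y) x 32 (z) mm, 0.24 kg, flat on all sides, the same either end on. This point is its centre, 16 mm above its underside. It starts flat on the bench, left of the press. Which loose brick goes on first does not matter.
- mug: black and red mug, 97 mm high, far right; bystander
- solder: white reel of solder with blue flanges, 62x127x46 mm, right of the press; bystander
- cutters: side cutters with red handles, 164 mm, near right; bystander
- bare_board: small green circuit board, 50x70 mm, at the near edge in the middle; bystander
- driver: yellow-handled screwdriver, 185 mm, at the near edge; bystander
- brick_1: the first loose brick, origin at the centre of its underside
- brick_2: the second loose brick, origin at the centre of its underside

How it is judged:
On the way, in this order (a step that is already met when the one before it is completed fails the run):
1. both loose bricks are stacked squarely on the one in the nest, let go, with the bed still drawn out (((horizontal distance between brick_1_center and brick_base_center below 0.007 m and angle between the y axis of brick_1_center and the y axis of brick_base_center, either way round below 0.1 rad and angle between each of brick_1_center, brick_2_center's own z axis and vertical below 0.06 rad and z of brick_1_center in the frame of brick_base_center between 0.026 and 0.038 m and horizontal distance between brick_2_center and brick_1_center below 0.007 m and angle between the y axis of brick_2_center and the y axis of brick_1_center, either way round below 0.1 rad and z of brick_2_center in the frame of brick_1_center between 0.026 and 0.038 m) or (horizontal distance between brick_2_center and brick_base_center below 0.007 m and angle between the y axis of brick_2_center and the y axis of brick_base_center, either way round below 0.1 rad and angle between each of brick_2_center, brick_1_center's own z axis and vertical below 0.06 rad and z of brick_2_center in the frame of brick_base_center between 0.026 and 0.038 m and horizontal distance between brick_1_center and brick_2_center below 0.007 m and angle between the y axis of brick_1_center and the y axis of brick_2_center, either way round below 0.1 rad and z of brick_1_center in the frame of brick_2_center between 0.026 and 0.038 m)) and horizontal distance between brick_base_center and nest_floor below 0.006 m and contact force between each of the fingers, the arm and brick_1 below 0.3 N and contact force between each of the fingers, the arm and brick_2 below 0.3 N and value of joint press_bed below 0.03 m), for 0.2 s.
2. the bed with the square column is fully home under the ram, the lever still up (((horizontal distance between brick_1_center and brick_base_center below 0.007 m and angle between the y axis of brick_1_center and the y axis of brick_base_center, either way round below 0.1 rad and angle between each of brick_1_center, brick_2_center's own z axis and vertical below 0.06 rad and z of brick_1_center in the frame of brick_base_center between 0.026 and 0.038 m and horizontal distance between brick_2_center and brick_1_center below 0.007 m and angle between the y axis of brick_2_center and the y axis of brick_1_center, either way round below 0.1 rad and z of brick_2_center in the frame of brick_1_center between 0.026 and 0.038 m) or (horizontal distance between brick_2_center and brick_base_center below 0.007 m and angle between the y axis of brick_2_center and the y axis of brick_base_center, either way round below 0.1 rad and angle between each of brick_2_center, brick_1_center's own z axis and vertical below 0.06 rad and z of brick_2_center in the frame of brick_base_center between 0.026 and 0.038 m and horizontal distance between brick_1_center and brick_2_center below 0.007 m and angle between the y axis of brick_1_center and the y axis of brick_2_center, either way round below 0.1 rad and z of brick_1_center in the frame of brick_2_center between 0.026 and 0.038 m)) and horizontal distance between brick_base_center and nest_floor below 0.006 m and value of joint press_bed above 0.154 m and value of joint press_lever below 0.3 rad), for 0.2 s.
At the end, for the whole second after the job is handed in: The robot holds the lever down; bed within 6 mm of its stop; foot on the column, its spring pressed in 3.5 to 8.5 mm (lever level to about 6 degrees); three bricks in one column in the nest, each within 7 mm and 0.1 rad of the one below, not touched by the robot (((horizontal distance between brick_1_center and brick_base_center below 0.007 m and angle between the y axis of brick_1_center and the y axis of brick_base_center, either way round below 0.1 rad and angle between each of brick_1_center, brick_2_center's own z axis and vertical below 0.06 rad and z of brick_1_center in the frame of brick_base_center between 0.026 and 0.038 m and horizontal distance between brick_2_center and brick_1_center below 0.007 m and angle between the y axis of brick_2_center and the y axis of brick_1_center, either way round below 0.1 rad and z of brick_2_center in the frame of brick_1_center between 0.026 and 0.038 m) or (horizontal distance between brick_2_center and brick_base_center below 0.007 m and angle between the y axis of brick_2_center and the y axis of brick_base_center, either way round below 0.1 rad and angle between each of brick_2_center, brick_1_center's own z axis and vertical below 0.06 rad and z of brick_2_center in the frame of brick_base_center between 0.026 and 0.038 m and horizontal distance between brick_1_center and brick_2_center below 0.007 m and angle between the y axis of brick_1_center and the y axis of brick_2_center, either way round below 0.1 rad and z of brick_1_center in the frame of brick_2_center between 0.026 and 0.038 m)) and horizontal distance between brick_base_center and nest_floor below 0.006 m and contact force between each of the fingers, the arm and brick_1 below 0.3 N and contact force between each of the fingers, the arm and brick_2 below 0.3 N and value of joint press_bed above 0.154 m and value of joint press_foot between 0.0035 and 0.0085 m and (contact force between press_foot and brick_1 above 8 N or contact force between press_foot and brick_2 above 8 N) and contact force between any of the fingers, the arm and press_lever above 2 N); the arm keeps its last pose, push and grip.
It fails at once if another thing on the bench is pushed more than 3 cm from its place (distance of any of mug, solder, cutters, bare_board, driver from where it was at the start of the episode above 0.03 m).
It also fails if it takes over 72 s, if anything falls off the work surface, if the arm or the gripper's body presses on something with over 40 N, if the wrist force passes 120 N, or if a joint passes its speed limit or range.

## Robot

A 7-joint arm with a two-finger parallel gripper is mounted at the origin on a cart in front of the work surface, level with it; the furniture and walls round the work are solid. World frame = base frame: x ahead of the robot, y to its left, z up, the work surface at z = 0. Lengths are in m, angles in rad, forces in N, time in s.
With the tool pointing down it reaches from about 0.425 to 0.925 m from the base axis. Payload 6.8 kg.
Tool frame: the origin (TCP) lies midway between the tips of the shut fingers; the grasp point (between the pads) lies 19 mm behind it; z points along the fingers, y is the direction in which the jaws open and shut (so a half turn about z gives the same grasp; the last joint's range is limited). The gripper opens to 88 mm and grips with 3 to 60 N. Pads are 20 mm wide; open, the fingers measure 115 mm over their backs; the gripper's body (75 mm by 178 mm) begins 61 mm behind the grasp point.
Start: joints at [-1.41, 0.477, 0.022, 1.555, -0.011, 1.109, -0.083], TCP at [0.179, 0.651, 0.223] pointing down, gripper open.
Joint ranges: [-2.96, 2.96], [-0.34, 2.1], [-1.41, 1.46], [0.24, 2.44], [-1.37, 4.51], [0.17, 1.92], [-2.96, 2.96]. Speed limits (rad/s): [2.39, 2.39, 3.14, 3.14, 3.14, 3.14, 3.14].

## Interface

Orientations are given as a unit quaternion [w, x, y, z].
In Python, from rig import env gives the robot as it stands.
- The arm moves only by the shell command python3 -m jog 'ROWS' [FORCE]. ROWS is JSON, a list of rows, each a list of 7 numbers: the gripper's target within -1 to 1 (shut at 1, half-way at 0, fully open at -1), then the shift along the tool's x, y, z in units of 10 cm (1.0 is 10 cm), then the turn, a rotation vector about the tool's x, y, z in units of 180 degrees (1.0 is 180 degrees). In form: [[gripper, tx, ty, tz, rx, ry, rz], ...]. A call has 1 to 10 rows; each row shifts and turns the pose as measured when the row begins, along the tool's axes as they then stand; what a row does not reach is not made up. A row lasts 1/8 s, in which the tool goes at most 62.5 mm and 10.7 degrees, less where a joint would pass 70% of its speed; a pose out of reach is approached as far as the arm can. A call with a number of a shift or a turn outside -1 to 1 is refused whole. A call with a gripper value outside its range is refused whole. The fingers move at their own pace and stop on an object; FORCE is the grip in N (left out, the last holds). Time passes only in rows, so rows that do not move let the fingers close. It gives the time, the measured TCP pose, the force and the opening at its end, in the units of the state.
- env.get_state(): the state, without advancing time (a new reading comes with each control period).
- env.read_camera(name): name is "scene" or "top" or "wrist"; returns a dict with "pixels" (420x560x3 uint8, red, green, blue), "range_z" (420x560 float32, m along the optical axis (not along the pixel's ray), 0 where there is no reading), "K" (3x3 intrinsics, pixels), "R" (3x3) and "t" (3): a world point X has camera coordinates R X + t; the wrist camera has in their place "T_tool_cam" (4x4, takes a point from camera to tool coordinates, whose origin is the TCP and whose axes are the flange's). Camera axes: x right, y down, z forward; pixel columns grow to the right and rows downward; lengths in m; the calibration is good to about 2 mm. A picture is of the moment at which its call begins: read the wrist's pose just before it.
- env.sign_off(): hands the job in, once; it reports no verdict.
Trained networks look in the newest picture that a camera, given by its name, has taken for a name from the list of things; names that differ only in an ending like _2 or _b are one class to them, and where a whole thing is asked for, a point or a joint stands for the part that bears it (a point fixed in the world has none). Each returns a list of dicts, best first, with "conf" (0 to 1); they miss things now and then, are a little off and sometimes report something else, mostly with a low value. They report only what shows in the picture. A call takes as long as a camera call.
- env.look_for(camera, thing): "location" ([row, column] as shares, 0 to 1, of the picture: columns of its width, rows of its height, amid what is visible of it).
The state is a dict: "time": time; "joints": joint angles; "joint_vel": joint speeds; "joint_efforts": joint torques, N m; "ee_pos": TCP position; "tcp_rot": TCP orientation; "wrist_force": force on the tool from outside, world axes, zero at the start; "wrist_torque": the same for the moment, N m; "opening": finger opening in m.
Only numpy, scipy, OpenCV 4.12 (cv2) and the standard library are available. Lean on these libraries where they do the work, as an engineer would, in place of code of your own. Each camera call takes 0.05 s, during which the arm holds its last target.

## Working session

There is one attempt and no reset: what is moved stays moved. The work goes in short steps, Python scripts to look and compute and a shell command to move; the robot and the scene stay as the last step left them, time stands still between calls to the robot, and variables do not carry over. Pictures are saved under pics/ and viewed, and the job is handed in when it is done.

```bash
ls; mkdir -p pics
python3 - <<'E'
from rig import env
import cv2,numpy as np
s=env.get_state()
for k,v in s.items(): print(k,np.round(v,4))
for n in ["scene","top"]:
    c=env.read_camera(n)
    cv2.imwrite(f"pics/{n}0.png",c["pixels"][:,:,::-1])
    print(n,c["K"].tolist(),np.round(c["R"],4).tolist(),np.round(c["t"],4).tolist())
    for th in ["press","press_bed","bed_knob","lever_grip","brick_1","brick_base_center","nest_floor","foot_face","lever_shaft"]:
        print(th,[(np.round(d["location"],3).tolist(),round(d["conf"],2)) for d in env.look_for(n,th)[:4]])
E
```

```text
pics
time 0.0
joints [-1.4101  0.4778  0.0223  1.5564 -0.0115  1.1093 -0.0831]
joint_vel [-0.0032 -0.0008 -0.0004 -0.0009 -0.0003 -0.001   0.0002]
joint_efforts [-2.00000e-04 -5.82869e+01  1.53440e+00 -2.72616e+01 -5.44000e-02
  1.69000e-02  2.00000e-04]
ee_pos [0.1791 0.6502 0.2217]
tcp_rot [-1.00e-04  1.34e-01  9.91e-01 -9.00e-04]
wrist_force [-0.4011  0.5213 -0.4758]
wrist_torque [-0.0017  0.0266  0.0173]
opening 0.0877
scene [[435.99458588405446, 0.0, 283.0094398874753], [0.0, 435.99458588405446, 207.91781917543125], [0.0, 0.0, 1.0]] [[-0.862, -0.5069, 0.003], [-0.3702, 0.6255, -0.6868], [0.3463, -0.5931, -0.7269]] [0.3493, 0.4108, 1.2792]
press [([0.517, 0.487], 0.74)]
press_bed [([0.645, 0.45], 0.7)]
bed_knob [([0.645, 0.452], 0.86)]
lever_grip [([0.799, 0.409], 0.72), ([0.37, 0.576], 0.56)]
brick_1 [([0.893, 0.368], 0.82), ([0.798, 0.41], 0.55), ([0.385, 0.635], 0.22)]
brick_base_center [([0.604, 0.462], 0.62), ([0.644, 0.454], 0.55)]
nest_floor []
foot_face [([0.491, 0.502], 0.63)]
lever_shaft [([0.384, 0.567], 0.88)]
top [[540.3526813720831, 0.0, 269.92912983062814], [0.0, 540.3526813720831, 209.11251291126243], [0.0, 0.0, 1.0]] [[0.0147, -0.9997, -0.0185], [-0.9978, -0.0134, -0.0655], [0.0652, 0.0194, -0.9977]] [-0.1198, 0.4945, 1.8803]
press [([0.471, 0.509], 0.68), ([0.632, 0.355], 0.33)]
press_bed [([0.487, 0.424], 0.96), ([0.627, 0.353], 0.7)]
bed_knob [([0.484, 0.427], 0.84)]
lever_grip [([0.6, 0.692], 0.7), ([0.514, 0.578], 0.58)]
brick_1 [([0.524, 0.308], 0.71), ([0.529, 0.24], 0.63)]
brick_base_center [([0.49, 0.44], 0.81), ([0.513, 0.57], 0.64)]
nest_floor [([0.481, 0.429], 0.92)]
foot_face []
lever_shaft [([0.512, 0.566], 0.63)]
```

View pics/scene0.png

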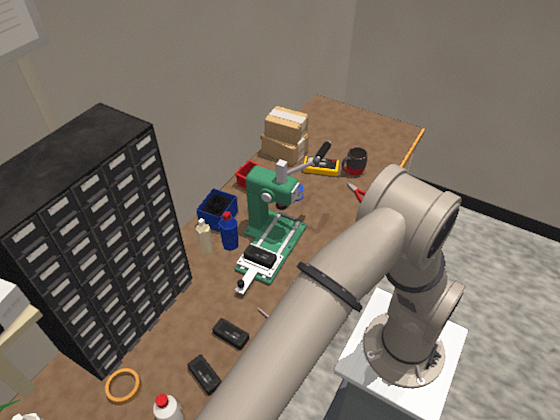

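View pics/top0.png

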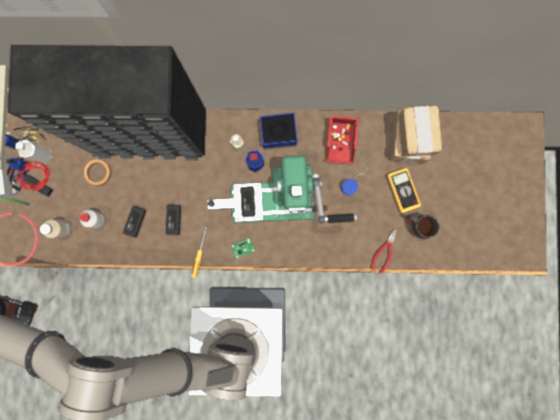

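The top view shows the loose bricks at about (134,222) and (173,220), the base brick in the nest at (248,202), the knob at (213,204) and the lever grip at (340,218). The scene view agrees with this.

```bash
cat > h.py <<'E'
from rig import env
import cv2,numpy as np
from scipy.spatial.transform import Rotation as Ro
def rot(s): 
    q=s["tcp_rot"]; return Ro.from_quat([q[1],q[2],q[3],q[0]]).as_matrix()
def cam(n,save=None):
    s=env.get_state(); c=env.read_camera(n)
    if n=="wrist":
        T=c["T_tool_cam"]; R=rot(s); c["Rw"]=R@T[:3,:3]; c["tw"]=R@T[:3,3]+np.array(s["ee_pos"])
    else:
        c["Rw"]=c["R"].T; c["tw"]=-c["R"].T@c["t"]
    if save: cv2.imwrite(save,c["pixels"][:,:,::-1])
    z=c["range_z"]; v,u=np.mgrid[0:z.shape[0],0:z.shape[1]]; K=c["K"]
    P=np.stack([(u-K[0,2])/K[0,0]*z,(v-K[1,2])/K[1,1]*z,z],-1)
    c["P"]=P@c["Rw"].T+c["tw"]; c["P"][z==0]=np.nan
    return c
def ray(c,u,v,zw):
    K=c["K"]; d=c["Rw"]@np.array([(u-K[0,2])/K[0,0],(v-K[1,2])/K[1,1],1]); return c["tw"]+d*(zw-c["tw"][2])/d[2]
def proj(c,X):
    p=c["Rw"].T@(np.asarray(X)-c["tw"]); p=c["K"]@p; return p[:2]/p[2]
def rects(c,zlo,zhi,box,dark=70):
    P=c["P"]; px=c["pixels"].astype(int)
    m=(P[...,2]>zlo)&(P[...,2]<zhi)&(px.max(-1)<dark)&(P[...,0]>box[0])&(P[...,0]<box[1])&(P[...,1]>box[2])&(P[...,1]<box[3])
    n,l,st,_=cv2.connectedComponentsWithStats(m.astype(np.uint8))
    out=[]
    for i in range(1,n):
        if st[i,4]<100: continue
        q=P[l==i]; r=cv2.minAreaRect((q[:,:2]*1000).astype(np.float32))
        print(st[i,4],"c",np.round(r[0],1),"size",np.round(r[1],1),"ang",round(r[2],1),"z",np.round(np.median(q[:,2]),4))
        out.append(r)
    return out
E
python3 - <<'E'
from h import *
c=cam("top")
print("bricks");rects(c,0.015,0.06,(0.3,0.7,0.1,0.6))
print("base");rects(c,0.05,0.09,(0.3,0.7,-0.2,0.3))
print("knob/any dark high")
P=c["P"]; 
for p in [(213,204),(226,203),(340,218),(320,218),(355,217),(320,195),(295,190),(134,222),(173,220),(248,202),(318,182),(320,182)]: print(p,np.round(P[p[1],p[0]],4))
cv2.imwrite("pics/z1.png",cv2.resize(c["pixels"][150:290,110:370,::-1],None,fx=3,fy=3,interpolation=cv2.INTER_CUBIC))
E
```

```text
bricks
194 c [456.5 221.4] size [99.1 39.4] ang 2.9 z 0.0309
220 c [447.3 361. ] size [44.  99.1] ang 71.1 z 0.0304
base
162 c [519.6 -36.4] size [90.4 38.2] ang 1.5 z 0.0669
knob/any dark high
(213, 204) [0.5074 0.0807 0.0703]
(226, 203) [0.5142 0.0401 0.0338]
(340, 218) [ 0.4521 -0.323   0.3345]
(320, 218) [ 0.4511 -0.2647  0.3383]
(355, 217) [ 0.4555 -0.366   0.3377]
(320, 195) [ 0.5497 -0.289  -0.0024]
(295, 190) [ 0.532  -0.1914  0.3364]
(134, 222) [0.4436 0.3604 0.0313]
(173, 220) [0.4525 0.2241 0.0312]
(248, 202) [ 0.5157 -0.0388  0.0719]
(318, 182) [ 0.5683 -0.2653  0.2331]
(320, 182) [ 0.5691 -0.2719  0.2271]
```

View pics/z1.png

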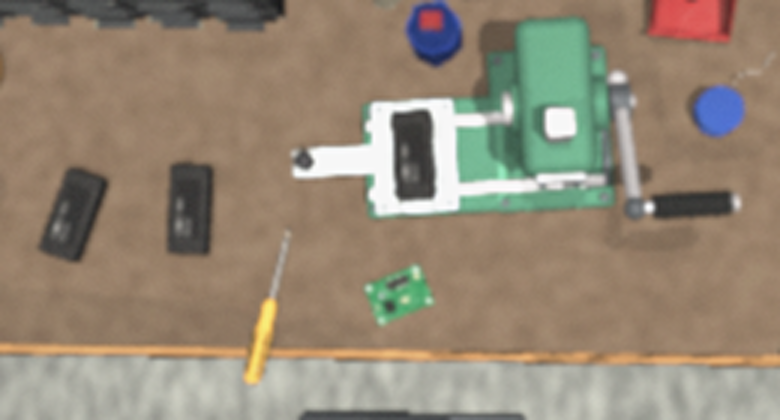

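```bash
python3 -m jog '[[-1,-0.37,-0.31,-0.2,0,0,0],[-1,-0.37,-0.31,-0.2,0,0,0],[-1,-0.37,-0.31,-0.15,0,0,0],[-1,-0.37,-0.31,-0.15,0,0,0],[-1,-0.37,-0.31,-0.1,0,0,0],[-1,-0.37,-0.31,-0.1,0,0,0],[-1,-0.37,-0.31,-0.1,0,0,0],[-1,-0.37,-0.31,-0.1,0,0,0],[-1,0,0,0,0,0,-0.05],[-1,0,0,0,0,0,-0.035]]'
python3 - <<'E'
from h import *
c=cam("wrist","pics/w1.png")
print(np.round(c["T_tool_cam"],3).tolist(),c["K"][0,0])
print("bricks");rects(c,0.015,0.06,(0.3,0.7,0.1,0.6))
print("base");rects(c,0.05,0.09,(0.3,0.7,-0.2,0.3))
E
```

```text
time: 2.3
ee_pos: [0.4063, 0.3225, 0.337]
tcp_rot: [0.001, -0.002, 1.0, 0.002]
wrist_force: [-0.3, 1.2, 0.5]
opening: 0.0879
[[0.0, -0.961, -0.276, 0.076], [1.0, 0.0, -0.0, -0.0], [0.0, -0.276, 0.961, -0.161], [0.0, 0.0, 0.0, 1.0]] 364.65473200211557
bricks
2700 c [447.5 361.9] size [ 47.9 105.2] ang 71.6 z 0.0315
2470 c [454.8 226.4] size [ 46.9 103.2] ang 89.2 z 0.0315
base
2065 c [521.7 -21.3] size [ 40.  108.1] ang 78.8 z 0.066
266 c [510.4  90. ] size [17.3 20.3] ang 86.1 z 0.0689
837 c [688.4 220.3] size [158.   21.8] ang 89.7 z 0.0828
```

View pics/w1.png

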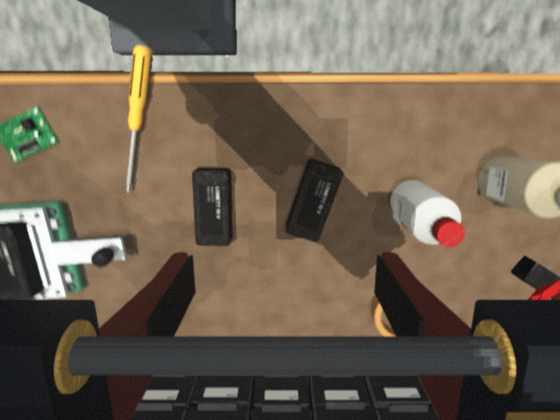

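The wrist view shows both loose bricks, B2 at (212,206) and B1 tilted at (315,200). It also shows the knob at (103,257) and the nest at the left edge.

```bash
python3 -m jog '[[-1,-0.12,-0.24,0.4,0,0,0],[-1,-0.12,-0.24,0.4,0,0,0],[-1,-0.12,-0.24,0.4,0,0,0],[-1,-0.12,-0.24,0.4,0,0,0],[-1,0,0,0,0,0,0]]'
python3 - <<'E'
from h import *
c=cam("wrist","pics/w2.png")
print("bricks");rects(c,0.015,0.06,(0.3,0.7,0.1,0.6))
print("base");rects(c,0.05,0.09,(0.3,0.7,-0.2,0.3))
E
```

```text
time: 2.98
ee_pos: [0.4576, 0.227, 0.1742]
tcp_rot: [0.003, -0.001, 1.0, 0.004]
wrist_force: [-0.1, -0.2, 0.5]
opening: 0.0879
bricks
6026 c [447.  360.9] size [ 47.3 104.1] ang 71.4 z 0.0314
6119 c [455.4 225.7] size [ 47.3 104.6] ang 88.8 z 0.0316
437 c [678. 373.] size [14.9 23.9] ang 4.5 z 0.0271
1327 c [677.9 322.4] size [76.  15.5] ang 84.8 z 0.0284
1409 c [680.2 160.2] size [12.2 79.5] ang 5.9 z 0.0279
1334 c [681.3 245.1] size [75.4 14.6] ang 80.3 z 0.0281
base
648 c [509.9  89. ] size [19.9 19.2] ang 43.7 z 0.0678
125 c [526.9 -12.8] size [24.3  3. ] ang 2.7 z 0.0524
```

View pics/w2.png

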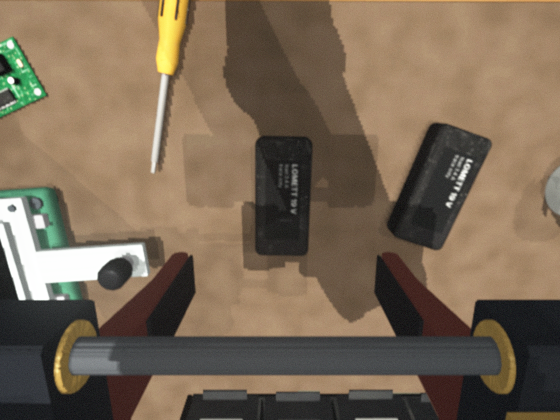

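```bash
cat >> h.py <<'E'
def go(x,y,z,yaw=0,pitch=0):
    """yaw deg of tool y from world +y; tool z down. pitch: deg tilt about tool y afterwards"""
    s=env.get_state(); R=rot(s)
    a=np.radians(yaw)
    Rt=Ro.from_euler('z',a).as_matrix()@np.diag([-1.,1,-1])@Ro.from_euler('y',np.radians(pitch)).as_matrix()
    d=R.T@(np.array([x,y,z])-np.array(s["ee_pos"]))
    rv=Ro.from_matrix(R.T@Rt).as_rotvec()/np.pi
    print("pos",np.round(s["ee_pos"],4),"tot shift/10cm",np.round(d*10,3),"turn/180",np.round(rv,4),"F",np.round(s["wrist_force"],1),"op",round(s["opening"],4),"t",round(s["time"],2))
E
python3 -c "
from h import *
go(0.4554,0.2257,0.006,-1.2)"
```

```text
pos [0.4582 0.2291 0.1759] tot shift/10cm [ 0.043 -0.05   1.699] turn/180 [0.0031 0.0027 0.008 ] F [0.3 0.5 0.2] op 0.0876 t 3.02
```

```bash
python3 -m jog '[[-1,0.03,-0.03,0.4,0.003,0.002,0.007],[-1,0,0,0.4,0,0,0],[-1,0,0,0.4,0,0,0],[-1,0,0,0.2,0,0,0],[-1,0,0,0,0,0,0]]' 20
python3 -c "
from h import *
for i in range(4):
  go(0.4554,0.2257,0.006,-1.2); cam('wrist','pics/w3.png')"
```

```text
time: 3.65
ee_pos: [0.4612, 0.2404, 0.0412]
tcp_rot: [0.007, 0.007, 1.0, 0.008]
wrist_force: [0.2, 0.2, -0.9]
opening: 0.0878
pos [0.4612 0.2404 0.0412] tot shift/10cm [ 0.061 -0.153  0.348] turn/180 [0.0049 0.0047 0.0023] F [ 0.2  0.2 -0.9] op 0.0878 t 3.65
pos [0.4617 0.2407 0.0419] tot shift/10cm [ 0.067 -0.157  0.356] turn/180 [0.0052 0.0051 0.0024] F [ 0.  -0.1  1.2] op 0.0879 t 3.7
pos [0.4621 0.2405 0.0424] tot shift/10cm [ 0.071 -0.155  0.361] turn/180 [0.0053 0.0054 0.0023] F [-0.2  0.5  0.1] op 0.0879 t 3.75
pos [0.4623 0.2401 0.0426] tot shift/10cm [ 0.073 -0.151  0.362] turn/180 [0.0053 0.0055 0.0022] F [-0.4  0.2 -0.5] op 0.0878 t 3.8
```

View pics/w3.png

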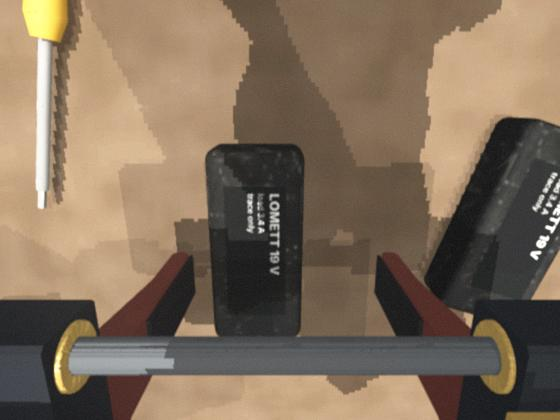

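```bash
python3 -m jog '[[-1,0.07,-0.15,0,0.005,0.0055,0.002],[-1,0,0,0,0,0,0]]' 20
python3 -c "
from h import *
go(0.4554,0.2257,0.006,-1.2); c=cam('wrist','pics/w3.png');rects(c,0.015,0.06,(0.3,0.7,0.1,0.6));go(0.4554,0.2257,0.006,-1.2)"
```

```text
time: 4.1
ee_pos: [0.4554, 0.2242, 0.0438]
tcp_rot: [0.001, 0.011, 1.0, 0.001]
wrist_force: [0.1, -0.1, -0.7]
opening: 0.0877
pos [0.4554 0.2242 0.0438] tot shift/10cm [0.    0.015 0.378] turn/180 [ 0.0004  0.0003 -0.0003] F [ 0.1 -0.1 -0.7] op 0.0877 t 4.1
8770 c [439.9 341.2] size [92.1 46.5] ang 7.3 z 0.0303
14759 c [451.6 225.4] size [47.6 97.6] ang 88.9 z 0.0316
451 c [453.6 179.9] size [20.4  2.2] ang 3.1 z 0.0524
456 c [455.3 268.2] size [ 2.  20.3] ang 86.7 z 0.0524
pos [0.4557 0.225  0.0439] tot shift/10cm [0.004 0.006 0.379] turn/180 [ 0.0007  0.0006 -0.    ] F [-0.5  0.1  0.8] op 0.0881 t 4.15
```

```bash
python3 -m jog '[[-1,0,0.005,0.2,0,0,0],[-1,0,0,0.15,0,0,0],[-1,0,0,0,0,0,0]]' 20
python3 -c "
from h import *
go(0.4554,0.2257,0.006,-1.2)"
```

```text
time: 4.53
ee_pos: [0.4565, 0.2261, 0.0087]
tcp_rot: [0.002, 0.011, 1.0, 0.002]
wrist_force: [-0.5, 0.4, -0.6]
opening: 0.088
pos [0.4565 0.2261 0.0087] tot shift/10cm [ 0.011 -0.004  0.027] turn/180 [ 0.0011  0.0011 -0.0002] F [-0.5  0.4 -0.6] op 0.088 t 4.53
```

Close, then lift.

```bash
python3 -m jog '[[1,0.01,0,0.02,0.001,0.001,0],[1,0,0,0,0,0,0],[1,0,0,0,0,0,0],[1,0,0,0,0,0,0],[1,0,0,0,0,0,0]]' 25
python3 -c "
from h import *
go(0.4554,0.2257,0.006,-1.2)"
```

```text
time: 5.15
ee_pos: [0.4562, 0.2265, 0.0077]
tcp_rot: [0.001, 0.011, 1.0, 0.001]
wrist_force: [0.1, -0.9, -1.5]
opening: 0.0476
pos [0.4562 0.2265 0.0077] tot shift/10cm [ 0.008 -0.009  0.017] turn/180 [ 0.0004  0.0004 -0.0002] F [ 0.1 -0.9 -1.5] op 0.0476 t 5.15
```

```bash
python3 -m jog '[[1,0,0,-0.4,0,0,0],[1,0,0,-0.4,0,0,0],[1,-0.05,-0.3,-0.4,0,0,0],[1,-0.1,-0.4,-0.4,0,0,0],[1,-0.1,-0.4,-0.1,0,0,0],[1,-0.1,-0.4,0,0,0,0],[1,-0.1,-0.2,0,0,0,0],[1,0,0,0,0,0,0]]'
python3 -c "
from h import *
go(0.5196,0.05,0.2,0)
c=cam('wrist','pics/w4.png')
rects(c,0.05,0.08,(0.3,0.7,-0.2,0.3))
go(0.5196,0.05,0.2,0)
c=cam('wrist','pics/w4.png')
rects(c,0.05,0.08,(0.3,0.7,-0.2,0.3))
"
```

```text
time: 6.15
ee_pos: [0.4967, 0.0502, 0.1825]
tcp_rot: [-0.0, 0.01, 1.0, -0.0]
wrist_force: [-0.2, 0.5, -3.2]
opening: 0.0481
pos [0.4967 0.0502 0.1825] tot shift/10cm [-0.229  0.002 -0.175] turn/180 [-0.0001 -0.0001 -0.0063] F [-0.2  0.5 -3.2] op 0.0481 t 6.15
2203 c [517.8 -32.9] size [101.9  38.6] ang 3.7 z 0.0666
176 c [691.4 119.9] size [ 3.4 16.1] ang 76.7 z 0.064
pos [0.4962 0.0513 0.1823] tot shift/10cm [-0.234 -0.009 -0.177] turn/180 [-0.     -0.0003 -0.0058] F [-0.  1. -2.] op 0.0481 t 6.2
2009 c [521.2 -31.6] size [96.  38.4] ang 0.4 z 0.0667
207 c [691.1 120.2] size [ 5.4 15.9] ang 66.9 z 0.0645
```

View pics/w4.png

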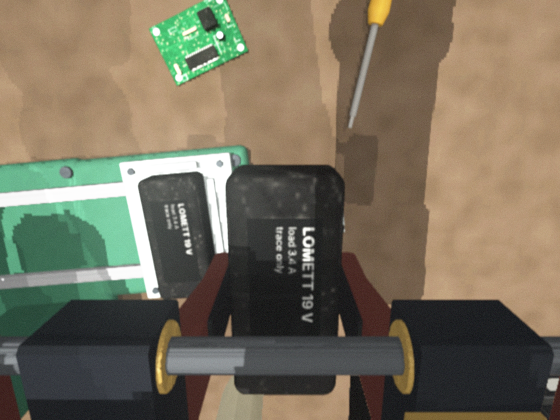

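```bash
python3 -m jog '[[1,0.25,0.15,-0.2,0,0,0],[1,0.25,0.15,-0.2,0,0,-0.006],[1,0,0,0,0,0,0],[1,0,0,0,0,0,0]]'
python3 -c "
from h import *
go(0.45,0.08,0.2,0)
for i in range(3):
  c=cam('wrist','pics/w5.png')
  rects(c,0.05,0.08,(0.3,0.65,-0.2,0.3))
"
```

```text
time: 6.75
ee_pos: [0.4431, 0.0886, 0.2218]
tcp_rot: [-0.002, -0.005, 1.0, -0.0]
wrist_force: [0.2, 0.1, -2.9]
opening: 0.048
pos [0.4431 0.0886 0.2218] tot shift/10cm [-0.069 -0.087  0.217] turn/180 [-0.     -0.0014  0.0035] F [ 0.2  0.1 -2.9] op 0.048 t 6.75
735 c [501.8 -20.5] size [94.9 37. ] ang 29.6 z 0.0592
774 c [525.  -39.1] size [34.5 35.5] ang 1.2 z 0.0671
727 c [502.  -20.5] size [94.9 36.7] ang 29.2 z 0.0594
778 c [525.5 -36.8] size [35.  36.9] ang 83.1 z 0.067
738 c [501.7 -20.6] size [94.  36.3] ang 28.5 z 0.0593
775 c [525.7 -37.2] size [37.2 36.5] ang 85.7 z 0.067
```

View pics/w5.png

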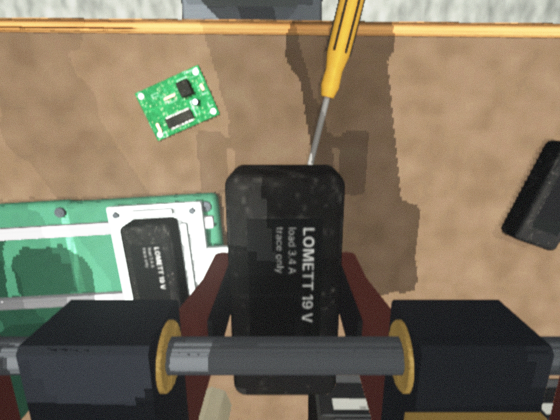

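```bash
python3 -m jog '[[1,-0.4,-0.05,0,0,0,0.0035],[1,-0.4,-0.05,0,0,0,0],[1,-0.3,-0.05,0,0,0,0],[1,0,0,0,0,0,0],[1,0,0,0,0,0,0]]'
cat >> h.py <<'E'
def top_rect(c,zlo,zhi,box,fit=True):
    P=c["P"]
    m=(P[...,2]>zlo)&(P[...,2]<zhi)&(P[...,0]>box[0])&(P[...,0]<box[1])&(P[...,1]>box[2])&(P[...,1]<box[3])
    n,l,st,_=cv2.connectedComponentsWithStats(m.astype(np.uint8))
    for i in range(1,n):
        if st[i,4]<300: continue
        q=P[l==i]; r=cv2.minAreaRect((q[:,:2]*1000).astype(np.float32))
        print(st[i,4],"c",np.round(r[0],1),"size",np.round(r[1],1),"ang",round(r[2],1),"z",np.round(np.median(q[:,2]),4),"bbox",np.round(np.r_[q[:,:2].min(0),q[:,:2].max(0)],4))
E
python3 -c "
from h import *
go(0.56,0.07,0.2,0)
for i in range(3):
  c=cam('wrist','pics/w6.png')
  top_rect(c,0.058,0.08,(0.4,0.65,-0.1,0.3))
go(0.56,0.07,0.2,0)
"
```

```text
time: 7.52
ee_pos: [0.5564, 0.0704, 0.2172]
tcp_rot: [-0.005, 0.003, 1.0, -0.002]
wrist_force: [-0.8, -0.5, -1.4]
opening: 0.0476
pos [0.5564 0.0704 0.2172] tot shift/10cm [-0.038 -0.003  0.171] turn/180 [-0.0012 -0.0032 -0.0016] F [-0.8 -0.5 -1.4] op 0.0476 t 7.53
6766 c [520.1 -37.5] size [104.9  48.1] ang 4.3 z 0.0666 bbox [ 0.4666 -0.0637  0.5727 -0.0104]
563 c [510.8  86.5] size [21.7 21.4] ang 44.8 z 0.0697 bbox [0.4996 0.076  0.5222 0.0981]
622 c [636.2 -53. ] size [51.7 14.6] ang 75.1 z 0.0689 bbox [ 0.6269 -0.0798  0.6499 -0.0298]
6753 c [520.1 -37.4] size [104.9  48.2] ang 4.2 z 0.0666 bbox [ 0.4668 -0.0639  0.5729 -0.0105]
557 c [511.1  86.4] size [21.8 22. ] ang 45.7 z 0.0696 bbox [0.4997 0.076  0.5224 0.0973]
624 c [636.1 -53. ] size [52.3 14.6] ang 74.9 z 0.0692 bbox [ 0.6272 -0.08    0.65   -0.0297]
6733 c [520.1 -37.5] size [104.8  48.3] ang 4.0 z 0.0666 bbox [ 0.4667 -0.0643  0.573  -0.0104]
561 c [510.9  86.7] size [21.7 22. ] ang 19.3 z 0.0697 bbox [0.4998 0.0755 0.5221 0.0977]
616 c [636.3 -53.3] size [52.2 14.5] ang 75.2 z 0.0691 bbox [ 0.6273 -0.0804  0.6499 -0.0297]
pos [0.5562 0.0709 0.2178] tot shift/10cm [-0.04  -0.008  0.178] turn/180 [-0.001  -0.0029 -0.0013] F [-0.3 -0.8 -2.4] op 0.0475 t 7.67
```

View pics/w6.png

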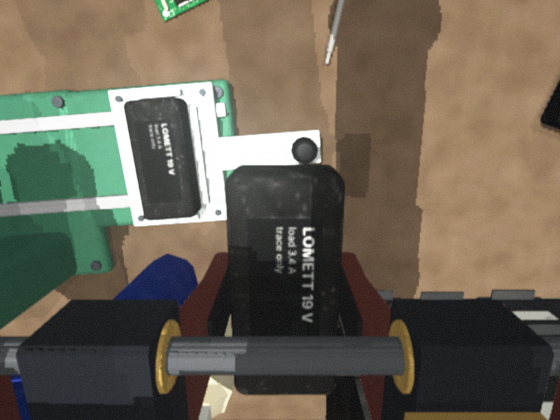

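The base brick is fully visible at (163,157): centre (0.5201, -0.0375), yaw +4.2°. The knob is at (304,149), and its direction from the brick gives the same press yaw.

```bash
python3 -m jog '[[1,0.15,-0.4,0,0,0,-0.012],[1,0.15,-0.4,0,-0.001,-0.003,-0.012],[1,0.05,-0.28,0.2,0,0,0],[1,0,0,0.3,0,0,0],[1,0,0,0.3,0,0,0],[1,0,0,0,0,0,0]]'
python3 -c "
from h import *
go(0.521,-0.0375,0.075,4.2)"
```

```text
time: 8.43
ee_pos: [0.5218, -0.0385, 0.1388]
tcp_rot: [0.002, -0.039, 0.999, 0.002]
wrist_force: [-0.5, -1.2, -1.4]
opening: 0.048
pos [ 0.5218 -0.0385  0.1388] tot shift/10cm [0.011 0.009 0.638] turn/180 [0.0011 0.0016 0.0014] F [-0.5 -1.2 -1.4] op 0.048 t 8.43
```

```bash
python3 -m jog '[[1,0.01,0.01,0.2,0.001,0.002,0.001],[1,0,0,0.2,0,0,0],[1,0,0,0,0,0,0]]'
python3 -c "
from h import *
go(0.521,-0.0375,0.075,4.2)"
```

```text
time: 8.8
ee_pos: [0.5224, -0.0361, 0.0993]
tcp_rot: [0.001, -0.038, 0.999, 0.001]
wrist_force: [0.1, -0.3, -2.1]
opening: 0.0477
pos [ 0.5224 -0.0361  0.0993] tot shift/10cm [ 0.016 -0.013  0.243] turn/180 [0.0003 0.0008 0.0008] F [ 0.1 -0.3 -2.1] op 0.0477 t 8.8
```

```bash
python3 -m jog '[[1,0.015,-0.01,0.13,0.001,0.001,0.001],[1,0,0,0.07,0,0,0],[1,0,0,0,0,0,0]]'
python3 -c "
from h import *
go(0.521,-0.0375,0.075,4.2)
c=cam('wrist','pics/w7.png');go(0.521,-0.0375,0.075,4.2)"
```

```text
time: 9.18
ee_pos: [0.522, -0.0368, 0.0793]
tcp_rot: [0.001, -0.037, 0.999, -0.001]
wrist_force: [-0.5, -0.4, -2.4]
opening: 0.0482
pos [ 0.522  -0.0368  0.0793] tot shift/10cm [ 0.011 -0.006  0.043] turn/180 [-0.0007  0.0004 -0.    ] F [-0.5 -0.4 -2.4] op 0.0482 t 9.18
pos [ 0.5222 -0.0368  0.0795] tot shift/10cm [ 0.012 -0.006  0.045] turn/180 [-0.0007  0.0006 -0.    ] F [-1.1  1.  -1.7] op 0.048 t 9.22
```

View pics/w7.png

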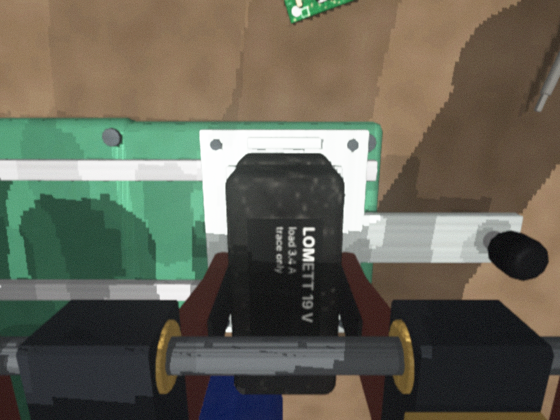

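Looks aligned. I'll lower the last millimetres until the brick touches.

```bash
python3 -m jog '[[1,0.012,-0.006,0.035,-0.0005,0.0005,0],[1,0,0,0.015,0,0,0],[1,0,0,0,0,0,0]]'
python3 -c "
from h import *
go(0.521,-0.0375,0.075,4.2)"
```

```text
time: 9.6
ee_pos: [0.5215, -0.0377, 0.0748]
tcp_rot: [0.001, -0.036, 0.999, -0.0]
wrist_force: [-0.0, 0.1, -2.3]
opening: 0.0477
pos [ 0.5215 -0.0377  0.0748] tot shift/10cm [ 0.005  0.002 -0.002] turn/180 [-0.0001  0.0004 -0.0001] F [-0.   0.1 -2.3] op 0.0477 t 9.6
```

```bash
python3 -m jog '[[1,0,0,0.015,0,0,0],[1,0,0,0,0,0,0]]'
python3 -c "
from h import *
go(0.521,-0.0375,0.075,4.2);cam('wrist');go(0.521,-0.0375,0.075,4.2)"
```

```text
time: 9.85
ee_pos: [0.5219, -0.0377, 0.075]
tcp_rot: [0.001, -0.036, 0.999, 0.0]
wrist_force: [-0.6, -1.0, -2.1]
opening: 0.0478
pos [ 0.5219 -0.0377  0.075 ] tot shift/10cm [0.009 0.003 0.   ] turn/180 [ 0.0002  0.0007 -0.0003] F [-0.6 -1.  -2.1] op 0.0478 t 9.85
pos [ 0.5219 -0.0377  0.0749] tot shift/10cm [ 0.009  0.003 -0.001] turn/180 [ 0.0001  0.0007 -0.0003] F [-0.5  0.4 -2.1] op 0.0478 t 9.9
```

```bash
python3 -m jog '[[1,0.005,0,0.025,0,0,0],[1,0,0,0.01,0,0,0]]'
python3 -c "
from h import *
go(0.521,-0.0375,0.075,4.2)"
```

```text
time: 10.15
ee_pos: [0.5222, -0.0379, 0.0745]
tcp_rot: [0.002, -0.036, 0.999, 0.001]
wrist_force: [-2.6, 1.2, 6.9]
opening: 0.0481
pos [ 0.5222 -0.0379  0.0745] tot shift/10cm [ 0.012  0.004 -0.005] turn/180 [ 0.0006  0.001  -0.0004] F [-2.6  1.2  6.9] op 0.0481 t 10.15
```

```bash
python3 -m jog '[[-1,0,0,0,0,0,0],[-1,0,0,0,0,0,0],[-1,0,0,0,0,0,0],[-1,0,0,-0.2,0,0,0],[-1,0,0,-0.4,0,0,0],[-1,0,0,-0.4,0,0,0],[-1,0,0,-0.2,0,0,0],[-1,0,0,0,0,0,0]]'
python3 -c "
from h import *
go(0.55,-0.0375,0.2,4.2)
c=cam('wrist','pics/w8.png')
top_rect(c,0.088,0.115,(0.4,0.65,-0.1,0.1))
c=cam('wrist','pics/w8.png')
top_rect(c,0.088,0.115,(0.4,0.65,-0.1,0.1))"
```

```text
time: 11.15
ee_pos: [0.5219, -0.038, 0.1966]
tcp_rot: [0.001, -0.036, 0.999, 0.001]
wrist_force: [0.3, -0.1, -0.9]
opening: 0.088
pos [ 0.5219 -0.038   0.1966] tot shift/10cm [-0.281 -0.016 -0.033] turn/180 [ 0.0004  0.0007 -0.0002] F [ 0.3 -0.1 -0.9] op 0.088 t 11.15
8502 c [521.  -38.3] size [104.1  48.1] ang 4.2 z 0.0986 bbox [ 0.4679 -0.0651  0.5742 -0.0116]
8508 c [520.6 -38.4] size [103.4  48. ] ang 4.2 z 0.0986 bbox [ 0.4679 -0.0649  0.5736 -0.0116]
```

View pics/w8.png

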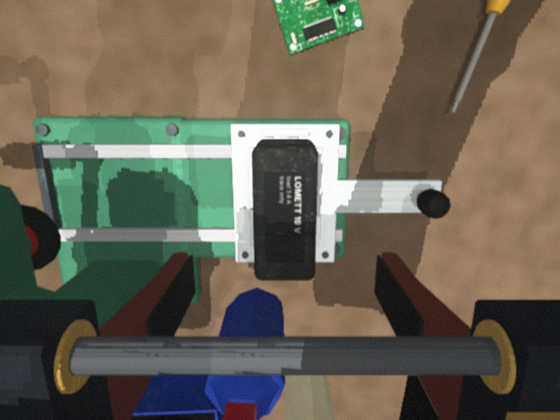

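The first brick sits on the base at (0.521, -0.038), yaw 4.2°, flush to within about 1 mm. Now the second.

```bash
python3 -m jog '[[-1,0.06,0.5,0,0,0,0],[-1,0.06,0.5,0,0,0,0],[-1,0.06,0.5,0,0,0,0],[-1,0.06,0.5,0,0,0,0],[-1,0.06,0.5,0,0,0,0],[-1,0.06,0.5,0,0,0,0],[-1,0.06,0.5,0,0,0,0.042],[-1,0,0.3,0,0,0,0.042],[-1,0,0,0,0,0,0.042],[-1,0,0,0,0,0,0]]'
python3 -c "
from h import *
go(0.447,0.361,0.19,-18.5)
for i in range(2):
  c=cam('wrist','pics/w9.png')
  top_rect(c,0.022,0.045,(0.3,0.6,0.25,0.5))
go(0.447,0.361,0.19,-18.5)"
```

```text
time: 12.5
ee_pos: [0.4465, 0.3463, 0.1776]
tcp_rot: [-0.009, 0.167, 0.986, -0.009]
wrist_force: [0.3, -0.4, 0.6]
opening: 0.0881
pos [0.4465 0.3463 0.1776] tot shift/10cm [ 0.046  0.138 -0.126] turn/180 [-0.0063 -0.0049 -0.0041] F [ 0.3 -0.4  0.6] op 0.0881 t 12.5
609 c [439.7 475.9] size [20.  56.4] ang 55.9 z 0.0354 bbox [0.4217 0.4675 0.4686 0.5   ]
6331 c [446.6 362.2] size [ 48.1 103.6] ang 71.5 z 0.0315 bbox [0.3916 0.3245 0.5022 0.3992]
476 c [586.2 479.3] size [13.6 46. ] ang 29.4 z 0.0243 bbox [0.574  0.46   0.6    0.4998]
609 c [439.4 476. ] size [20.  56.4] ang 55.5 z 0.0354 bbox [0.4216 0.4676 0.4683 0.4998]
6337 c [447.3 362. ] size [ 48.1 105. ] ang 71.5 z 0.0315 bbox [0.3916 0.3248 0.5017 0.3995]
480 c [586.2 479.8] size [13.3 46. ] ang 28.2 z 0.0242 bbox [0.5738 0.4602 0.5998 0.4998]
pos [0.4468 0.346  0.1781] tot shift/10cm [ 0.049  0.14  -0.12 ] turn/180 [-0.006  -0.0048 -0.0038] F [ 0.7  0.1 -0.5] op 0.0878 t 12.6
```

View pics/w9.png

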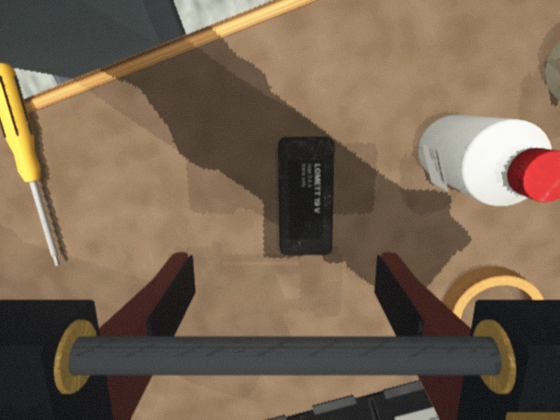

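```bash
python3 -m jog '[[-1,0.05,0.15,0,-0.006,-0.005,-0.004],[-1,0,0,0.4,0,0,0],[-1,0,0,0.4,0,0,0],[-1,0,0,0.4,0,0,0],[-1,0,0,0,0,0,0]]'
python3 -c "
from h import *
go(0.4472,0.362,0.006,-18.5)
c=cam('wrist','pics/w10.png')
top_rect(c,0.022,0.045,(0.3,0.6,0.25,0.45))
P=c['P'];m=(P[...,2]>0.05)&(P[...,2]<0.3)&(P[...,1]>0.44)&(P[...,0]<0.6); q=P[m]; print(q[:,1].min(), np.round(np.percentile(q[:,0],[1,50,99]),3))
for z in (0.05,0.08,0.11,0.14): 
  k=q[abs(q[:,2]-z)<.015]; print(z,len(k), k[:,1].min() if len(k) else None)
"
```

```text
time: 13.22
ee_pos: [0.4483, 0.366, 0.056]
tcp_rot: [0.002, 0.156, 0.988, 0.004]
wrist_force: [-0.5, -0.2, -0.4]
opening: 0.0879
pos [0.4483 0.366  0.056 ] tot shift/10cm [-0.    -0.046  0.5  ] turn/180 [0.0028 0.0011 0.0027] F [-0.5 -0.2 -0.4] op 0.0879 t 13.22
14980 c [446.6 362.3] size [ 47.9 104.2] ang 71.5 z 0.0316 bbox [0.3914 0.3248 0.5024 0.3995]
0.4667277279310558 [0.423 0.44  0.467]
0.05 2797 0.4667277279310558
0.08 4483 0.4668352258117744
0.11 6 0.4675104619135344
0.14 0 None
```

View pics/w10.png

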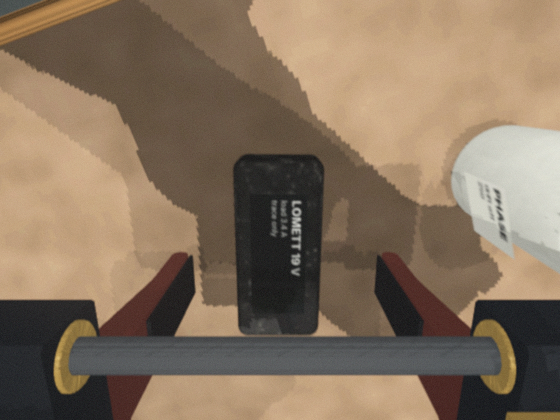

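```bash
python3 -m jog '[[-1,0,-0.06,0.1,0.003,0.001,0.003],[-1,0,0,0.2,0,0,0],[-1,0,0,0.16,0,0,0],[-1,0,0,0,0,0,0]]'
python3 -c "
from h import *
go(0.4472,0.362,0.007,-18.5)"
```

```text
time: 13.78
ee_pos: [0.451, 0.3639, 0.0153]
tcp_rot: [0.004, 0.162, 0.987, 0.005]
wrist_force: [-0.9, -0.1, 0.1]
opening: 0.0878
pos [0.451  0.3639 0.0153] tot shift/10cm [ 0.03  -0.03   0.083] turn/180 [ 0.0032  0.0018 -0.0006] F [-0.9 -0.1  0.1] op 0.0878 t 13.78
```

```bash
python3 -m jog '[[-1,0.035,-0.035,0.04,0.003,0.002,-0.001],[-1,0.005,0,0.04,0,0,0],[-1,0,0,0,0,0,0]]'
python3 -c "
from h import *
go(0.4472,0.362,0.007,-18.5)"
```

```text
time: 14.15
ee_pos: [0.4466, 0.3624, 0.0083]
tcp_rot: [0.0, 0.16, 0.987, 0.001]
wrist_force: [-0.0, -0.8, -0.7]
opening: 0.0878
pos [0.4466 0.3624 0.0083] tot shift/10cm [-0.007 -0.002  0.013] turn/180 [0.0007 0.     0.0005] F [-0.  -0.8 -0.7] op 0.0878 t 14.15
```

```bash
python3 -m jog '[[1,-0.005,0,0.01,0,0,0],[1,0,0,0,0,0,0],[1,0,0,0,0,0,0],[1,0,0,0,0,0,0],[1,0,0,0,0,0,0]]' 25
python3 -c "
from h import *
go(0.4472,0.362,0.007,-18.5)"
```

```text
time: 14.78
ee_pos: [0.4474, 0.3625, 0.0077]
tcp_rot: [0.0, 0.16, 0.987, 0.001]
wrist_force: [0.1, 0.2, 0.5]
opening: 0.0478
pos [0.4474 0.3625 0.0077] tot shift/10cm [ 0.    -0.005  0.007] turn/180 [0.0009 0.0002 0.0005] F [0.1 0.2 0.5] op 0.0478 t 14.78
```

```bash
python3 -m jog '[[1,0,0,-0.4,0,0,0],[1,0,0,-0.5,0,0,0],[1,0,0,-0.5,0,0,-0.042],[1,0,0,-0.5,0,0,-0.042],[1,0,0,0,0,0,-0.042],[1,-0.05,-0.5,0,0,0,0],[1,-0.05,-0.5,0,0,0,0],[1,-0.05,-0.5,0,0,0,0],[1,-0.05,-0.5,0,0,0,0],[1,-0.05,-0.5,0,0,0,0]]'
python3 -c "
from h import *
go(0.521,-0.038,0.2,4.2)"
```

```text
time: 16.02
ee_pos: [0.4917, 0.1113, 0.2009]
tcp_rot: [-0.002, -0.049, 0.999, -0.0]
wrist_force: [1.0, 0.0, -2.1]
opening: 0.0478
pos [0.4917 0.1113 0.2009] tot shift/10cm [-0.146 -1.514  0.008] turn/180 [-0.     -0.0011  0.0077] F [ 1.   0.  -2.1] op 0.0478 t 16.02
```

```bash
python3 -m jog '[[1,-0.05,-0.4,0,0,-0.001,0.007],[1,-0.05,-0.4,0,0,0,0],[1,-0.05,-0.4,0,0,0,0],[1,0,-0.2,0.1,0,0,0],[1,0,0,0.2,0,0,0],[1,0,0,0,0,0,0]]'
python3 -c "
from h import *
go(0.521,-0.038,0.1067,4.2)"
```

```text
time: 16.77
ee_pos: [0.5155, -0.038, 0.169]
tcp_rot: [-0.002, -0.033, 0.999, -0.001]
wrist_force: [0.5, -0.4, -1.8]
opening: 0.048
pos [ 0.5155 -0.038   0.169 ] tot shift/10cm [-0.057 -0.003  0.623] turn/180 [-0.0005 -0.0011 -0.0026] F [ 0.5 -0.4 -1.8] op 0.048 t 16.77
```

```bash
python3 -m jog '[[1,-0.055,0,0.2,-0.0005,-0.001,-0.003],[1,0,0,0.2,0,0,0],[1,0,0,0,0,0,0]]'
python3 -c "
from h import *
go(0.521,-0.038,0.1067,4.2)"
```

```text
time: 17.15
ee_pos: [0.5218, -0.0366, 0.1299]
tcp_rot: [0.001, -0.038, 0.999, 0.0]
wrist_force: [-0.7, -0.1, -2.1]
opening: 0.0483
pos [ 0.5218 -0.0366  0.1299] tot shift/10cm [ 0.009 -0.014  0.232] turn/180 [0.0002 0.0004 0.001 ] F [-0.7 -0.1 -2.1] op 0.0483 t 17.15
```

```bash
python3 -m jog '[[1,0.01,-0.015,0.12,0,0,0.001],[1,0,0,0.06,0,0,0],[1,0,0,0,0,0,0]]'
python3 -c "
from h import *
go(0.521,-0.038,0.1067,4.2)"
```

```text
time: 17.52
ee_pos: [0.5221, -0.0377, 0.1128]
tcp_rot: [0.002, -0.037, 0.999, 0.001]
wrist_force: [-0.1, -0.1, -1.8]
opening: 0.0479
pos [ 0.5221 -0.0377  0.1128] tot shift/10cm [ 0.011 -0.002  0.061] turn/180 [0.0003 0.0013 0.0002] F [-0.1 -0.1 -1.8] op 0.0479 t 17.52
```

```bash
python3 -m jog '[[1,0.012,-0.002,0.04,0,0.001,0],[1,0.005,0,0.03,0,0,0],[1,0.005,0,0.025,0,0,0],[1,0,0,0.01,0,0,0]]'
python3 -c "
from h import *
go(0.521,-0.038,0.1067,4.2)"
```

```text
time: 18.02
ee_pos: [0.5213, -0.0382, 0.1065]
tcp_rot: [0.002, -0.037, 0.999, 0.002]
wrist_force: [-0.6, -0.1, 0.6]
opening: 0.0478
pos [ 0.5213 -0.0382  0.1065] tot shift/10cm [ 0.002  0.003 -0.002] turn/180 [ 0.001   0.0011 -0.    ] F [-0.6 -0.1  0.6] op 0.0478 t 18.02
```

Contact has begun. I'll settle slightly, release and lift.

```bash
python3 -m jog '[[1,0,0,0.02,0,0.001,0],[1,0,0,0.005,0,0,0],[-1,0,0,0,0,0,0],[-1,0,0,0,0,0,0],[-1,0,0,0,0,0,0],[-1,0,0,-0.2,0,0,0],[-1,0,0,-0.4,0,0,0],[-1,0,0,-0.4,0,0,0],[-1,0,0,0,0,0,0]]'
python3 -c "
from h import *
go(0.521,-0.038,0.2,4.2)
for i in range(2):
  c=cam('wrist','pics/w11.png')
  top_rect(c,0.12,0.145,(0.4,0.65,-0.1,0.1))"
```

```text
time: 19.15
ee_pos: [0.5218, -0.0389, 0.2085]
tcp_rot: [0.0, -0.036, 0.999, 0.002]
wrist_force: [0.1, -0.5, 0.2]
opening: 0.0873
pos [ 0.5218 -0.0389  0.2085] tot shift/10cm [0.008 0.009 0.085] turn/180 [ 0.0012  0.0002 -0.0001] F [ 0.1 -0.5  0.2] op 0.0873 t 19.15
9790 c [520.8 -38.8] size [104.2  48.1] ang 4.1 z 0.1306 bbox [ 0.4677 -0.066   0.5742 -0.0117]
463 c [646.5 -59.2] size [36.1  7. ] ang 89.9 z 0.1356 bbox [ 0.643  -0.0773  0.65   -0.0411]
9867 c [520.7 -38.8] size [104.2  48. ] ang 4.1 z 0.1305 bbox [ 0.4676 -0.0657  0.5739 -0.0117]
645 c [645.7 -58.4] size [ 8.5 42.9] ang 0.0 z 0.1341 bbox [ 0.6415 -0.0799  0.65   -0.0369]
```

View pics/w11.png

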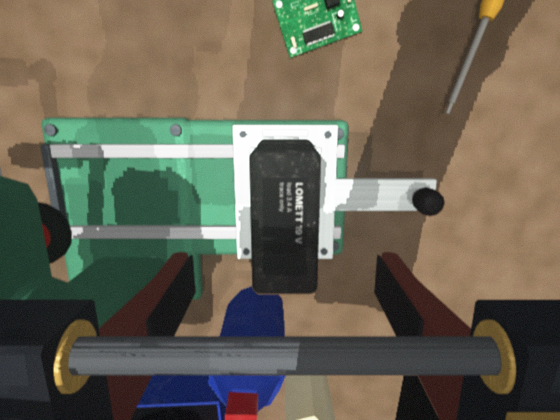

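The column is square: the top brick is at (0.5208, -0.0388), yaw 4.1°. Next I'll shut the fingers and go down to the left of the knob to push the bed.

```bash
python3 -m jog '[[-1,0.01,0.4,0,0.001,0,0],[1,0,0.45,0,0,0,0],[1,0,0.45,0,0,0,0],[1,0,0.4,0,0,0,0],[1,0,0,0.4,0,0,0],[1,0,0,0.4,0,0,0],[1,0,0,0,0,0,0]]'
python3 -c "
from h import *
go(0.5076,0.1318,0.055,4.2)
c=cam('wrist','pics/w12.png')
top_rect(c,0.055,0.08,(0.4,0.6,0.04,0.11))
"
```

```text
time: 20.12
ee_pos: [0.4991, 0.135, 0.114]
tcp_rot: [-0.01, -0.037, 0.999, -0.002]
wrist_force: [0.5, 0.3, -0.6]
opening: 0.031
pos [0.4991 0.135  0.114 ] tot shift/10cm [-0.094 -0.035  0.589] turn/180 [-0.0013 -0.0062 -0.    ] F [ 0.5  0.3 -0.6] op 0.031 t 20.12
1184 c [510.4  86.7] size [22.  22.2] ang 44.0 z 0.0694 bbox [0.4995 0.0758 0.5219 0.0979]
```

View pics/w12.png

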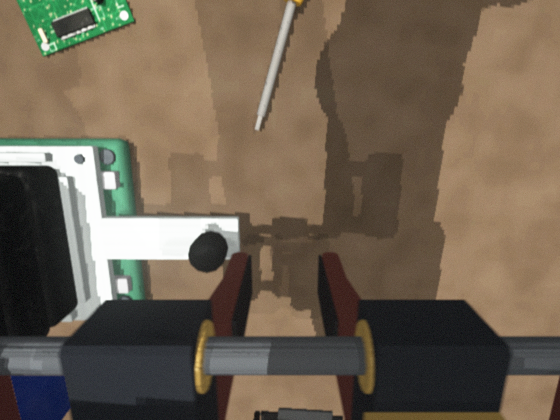

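```bash
python3 -m jog '[[1,-0.09,-0.03,0.1,-0.001,-0.006,0],[1,0,0,0.25,0,0,0],[1,0,0,0.2,0,0,0],[1,0,0,0,0,0,0]]'
python3 -c "
from h import *
go(0.5091,0.1090,0.055,4.2)"
```

```text
time: 20.68
ee_pos: [0.514, 0.1326, 0.0645]
tcp_rot: [0.005, -0.035, 0.999, 0.001]
wrist_force: [-0.5, -0.2, 0.2]
opening: 0.0002
pos [0.514  0.1326 0.0645] tot shift/10cm [ 0.066 -0.232  0.094] turn/180 [ 0.0007  0.0031 -0.0009] F [-0.5 -0.2  0.2] op 0.0002 t 20.68
```

```bash
python3 -m jog '[[1,0.06,-0.08,0.09,0,0.003,-0.001],[1,0,-0.08,0,0,0,0],[1,0,-0.1,0,0,0,0],[1,0,0,0,0,0,0]]'
python3 -c "
from h import *
go(0.5200,-0.04,0.055,4.2)
c=cam('wrist','pics/w13.png')
top_rect(c,0.05,0.08,(0.4,0.6,0.02,0.11))"
```

```text
time: 21.18
ee_pos: [0.512, 0.1043, 0.0582]
tcp_rot: [0.002, -0.036, 0.999, 0.002]
wrist_force: [0.7, 0.0, -0.7]
opening: 0.0001
pos [0.512  0.1043 0.0582] tot shift/10cm [ 0.024 -1.445  0.027] turn/180 [ 0.0012  0.0014 -0.0004] F [ 0.7  0.  -0.7] op 0.0001 t 21.18
2230 c [510.8  81. ] size [22.1 22.5] ang 48.4 z 0.0691 bbox [0.4993 0.0696 0.5215 0.0924]
763 c [508.6 100. ] size [15.3 22.7] ang 76.6 z 0.0696 bbox [0.499  0.094  0.5213 0.11  ]
```

View pics/w13.png

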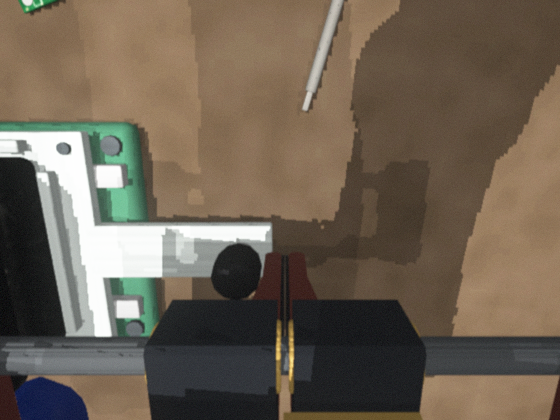

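```bash
python3 -m jog '[[1,0.02,-0.08,0.01,0.001,0.001,0],[1,0,-0.12,0,0,0,0],[1,0,-0.15,0,0,0,0],[1,0,-0.15,0,0,0,0],[1,0,-0.15,0,0,0,0]]'
python3 -c "
from h import *
go(0.5210,-0.05,0.055,4.2)"
```

```text
time: 21.85
ee_pos: [0.5155, 0.0383, 0.0574]
tcp_rot: [0.001, -0.038, 0.999, 0.001]
wrist_force: [0.4, 2.6, 1.2]
opening: 0.0004
pos [0.5155 0.0383 0.0574] tot shift/10cm [ 0.012 -0.884  0.022] turn/180 [0.0008 0.0008 0.0008] F [0.4 2.6 1.2] op 0.0004 t 21.85
```

```bash
python3 -m jog '[[1,0.012,-0.15,0.01,0.001,0.001,0.001],[1,0,-0.15,0,0,0,0],[1,0,-0.15,0,0,0,0],[1,0,-0.15,0,0,0,0],[1,0,-0.1,0,0,0,0]]'
python3 -c "
from h import *
go(0.5210,-0.05,0.055,4.2)"
```

```text
time: 22.48
ee_pos: [0.5199, -0.038, 0.0564]
tcp_rot: [-0.0, -0.035, 0.999, -0.001]
wrist_force: [0.4, 2.0, 0.5]
opening: 0.0001
pos [ 0.5199 -0.038   0.0564] tot shift/10cm [-0.003 -0.121  0.015] turn/180 [-0.0004 -0.0001 -0.0009] F [0.4 2.  0.5] op 0.0001 t 22.48
```

```bash
python3 -m jog '[[1,0,-0.06,0,0,0,0],[1,0,-0.05,0,0,0,0],[1,0,-0.04,0,0,0,0],[1,0,-0.03,0,0,0,0]]'
python3 -c "
from h import *
go(0.5210,-0.05,0.055,4.2)"
```

```text
time: 22.98
ee_pos: [0.5208, -0.0523, 0.0564]
tcp_rot: [-0.001, -0.037, 0.999, 0.002]
wrist_force: [-1.2, 10.7, 4.9]
opening: 0.0007
pos [ 0.5208 -0.0523  0.0564] tot shift/10cm [-0.003  0.023  0.014] turn/180 [ 0.0014 -0.0005  0.    ] F [-1.2 10.7  4.9] op 0.0007 t 22.98
```

```bash
python3 -m jog '[[1,0,0,0,0,0,0],[1,0,0.2,0,0,0,0],[1,0,0.3,0,0,0,0],[1,0,0.2,-0.1,0,0,0],[1,0,0.1,-0.3,0,0,0],[-1,0,0,-0.4,0,0,0],[-1,0,0,0,0,0,0]]'
python3 -c "
from h import *
go(0.5210,-0.05,0.055,4.2)
c=cam('wrist','pics/w14.png')
top_rect(c,0.058,0.08,(0.4,0.6,-0.12,0.0))
c=cam('scene','pics/s14.png')
print(proj(c,(0.532,-0.197,0.1)))
cv2.imwrite('pics/s14z.png',cv2.resize(c['pixels'][120:300,200:360,::-1],None,fx=3.3,fy=3.3,interpolation=cv2.INTER_CUBIC))"
```

```text
time: 23.85
ee_pos: [0.5125, 0.0267, 0.1372]
tcp_rot: [-0.004, -0.037, 0.999, -0.0]
wrist_force: [-0.0, -0.0, 0.1]
opening: 0.0168
pos [0.5125 0.0267 0.1372] tot shift/10cm [-0.035 -0.771  0.822] turn/180 [-0.0001 -0.0025  0.0001] F [-0.  -0.   0.1] op 0.0168 t 23.85
996 c [521.9 -72.2] size [21.9 22.3] ang 48.0 z 0.0693 bbox [ 0.5109 -0.0837  0.5331 -0.0609]
[280.3617036  214.26359261]
```

View pics/w14.png

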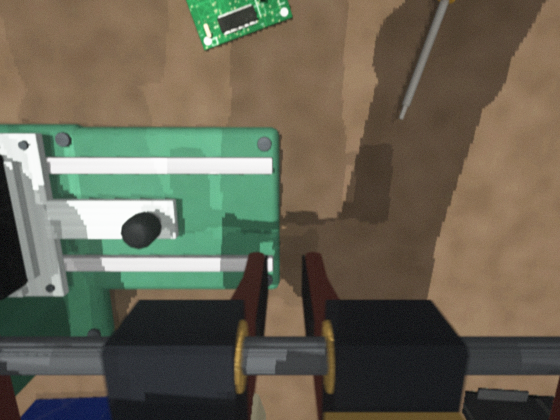

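View pics/s14z.png

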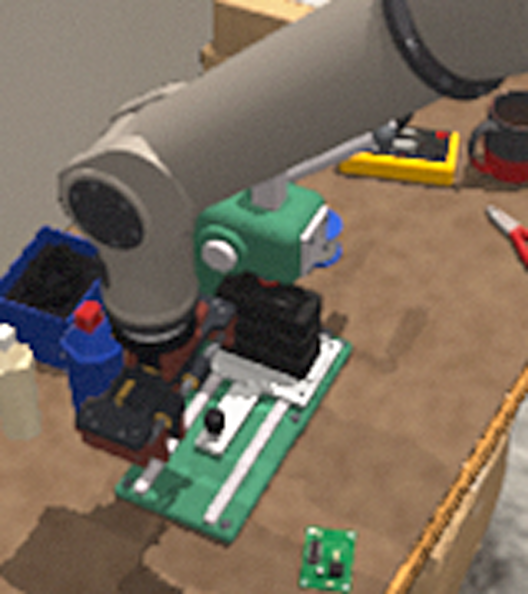

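The bed is home: the knob moved 159.3 mm to (0.5219, -0.0722). In the scene view the column still looks square under the head. Now the lever.

```bash
python3 -m jog '[[-1,0.15,0,-0.5,0,0,0],[-1,0.15,0,-0.5,0,0,0],[-1,0.15,0,-0.5,0,0,0],[-1,0.15,0,-0.5,0,0,0],[-1,0.15,0,-0.5,0,0,0],[-1,0.1,-0.2,-0.3,0,0,0],[-1,0,-0.4,0,0,0,0],[-1,0,0,0,0,0,0]]'
python3 -c "
from h import *
print(np.round(env.get_state()['joints'],2))
go(0.42,-0.3,0.42,4.2)
go(0.42,-0.3,0.42,94.2)
c=cam('wrist','pics/w15.png')"
```

```text
time: 24.95
ee_pos: [0.4286, -0.0423, 0.4143]
tcp_rot: [-0.017, -0.036, 0.999, -0.004]
wrist_force: [0.3, 0.6, -0.0]
opening: 0.0881
[-0.46 -0.09  0.38  1.81  0.04  1.44  1.55]
pos [ 0.4286 -0.0423  0.4143] tot shift/10cm [ 0.273 -2.564 -0.029] turn/180 [-0.0024 -0.0106 -0.0003] F [ 0.3  0.6 -0. ] op 0.0881 t 24.95
pos [ 0.4286 -0.0423  0.4143] tot shift/10cm [ 0.273 -2.564 -0.029] turn/180 [ 0.0064 -0.0102 -0.5003] F [ 0.3  0.6 -0. ] op 0.0881 t 24.95
```

View pics/w15.png

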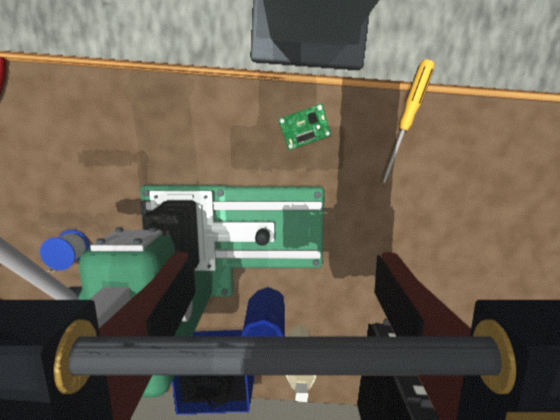

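```bash
python3 -m jog '[[-1,0.05,-0.4,0,-0.002,-0.005,0],[-1,0.05,-0.45,0,0,-0.005,0],[-1,0.05,-0.45,-0.05,0,0,0],[-1,0.05,-0.45,-0.05,0,0,0],[-1,0.05,-0.45,0,0,0,0],[-1,0,-0.3,0,0,0,0],[-1,0,0,0,0,0,0]]'
python3 -c "
from h import *
print(np.round(env.get_state()['joints'],2))
go(0.42,-0.3,0.42,4.2)
c=cam('wrist','pics/w16.png')"
```

```text
time: 25.88
ee_pos: [0.4252, -0.2891, 0.4163]
tcp_rot: [-0.008, -0.044, 0.999, 0.0]
wrist_force: [0.7, 0.4, -0.1]
opening: 0.0878
[-0.2   0.08  0.74  1.68 -0.04  1.42  2.2 ]
pos [ 0.4252 -0.2891  0.4163] tot shift/10cm [ 0.062 -0.104 -0.036] turn/180 [ 0.0003 -0.0054  0.005 ] F [ 0.7  0.4 -0.1] op 0.0878 t 25.88
```

View pics/w16.png

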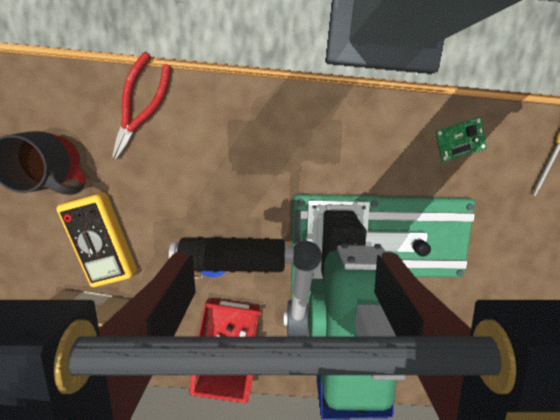

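```bash
python3 -c "
from h import *
c=cam('wrist')
P=c['P'];px=c['pixels'].astype(int)
m=(P[...,2]>0.3)&(P[...,2]<0.36)&(P[...,1]<-0.27)&(P[...,1]>-0.45)&(px.max(-1)<80)&(P[...,0]>0.38)&(P[...,0]<0.5)
m[260:]=0 if False else m[260:]
n,l,st,_=cv2.connectedComponentsWithStats(m.astype(np.uint8))
i=1+np.argmax(st[1:,4]);q=P[l==i];print(st[i],q.min(0),q.max(0))
r=cv2.minAreaRect((q[:,:2]*1000).astype(np.float32));print(r, np.percentile(q[:,2],[50,95,99]))
yb=[q[abs(q[:,1]-y)<.006] for y in (-.36,-.34,-.32,-.3)]
for k in yb: 
  if len(k): print(np.round(k.mean(0),4), np.round(k[:,0].min(),4),np.round(k[:,0].max(),4),np.round(k[np.argmax(k[:,2])],4))
"
```

```text
[ 174  236  109   36 3261] [ 0.43854642 -0.36730429  0.31543751] [ 0.46596893 -0.28703879  0.33844013]
((452.949951171875, -327.108642578125), (25.395740509033203, 79.69043731689453), 4.339289665222168) [0.33402311 0.33668154 0.3374319 ]
[ 0.4468 -0.3592  0.3304] 0.4433 0.4538 [ 0.452  -0.3541  0.3363]
[ 0.4507 -0.3399  0.333 ] 0.4412 0.4648 [ 0.4531 -0.3396  0.3379]
[ 0.4495 -0.3201  0.3329] 0.4392 0.4654 [ 0.4508 -0.3248  0.3384]
[ 0.4478 -0.3     0.3329] 0.4385 0.4621 [ 0.451  -0.3008  0.3381]
```

```bash
python3 -m jog '[[-1,0,0,0,0,0,0.056],[-1,0,0,0,0,0,0.056],[-1,0,0,0,0,0,0.056],[-1,0,0,0,0,0,0.056],[-1,0,0,0,0,0,0.056],[-1,0,0,0,0,0,0.056],[-1,0,0,0,0,0,0.056],[-1,0,0,0,0,0,0.056],[-1,0,0,0,0,0,0.056],[-1,0,0,0,0,0,0]]'
python3 -c "
from h import *
print(np.round(env.get_state()['joints'],2))
go(0.4525,-0.327,0.4,-85.8)"
```

```text
time: 27.22
ee_pos: [0.4311, -0.2654, 0.4121]
tcp_rot: [-0.012, 0.685, 0.728, -0.003]
wrist_force: [0.3, 0.3, 0.1]
opening: 0.0876
[-0.32  0.07  0.82  1.7  -0.05  1.42  0.56]
pos [ 0.4311 -0.2654  0.4121] tot shift/10cm [-0.63   0.179  0.11 ] turn/180 [-0.0065 -0.0042 -0.004 ] F [0.3 0.3 0.1] op 0.0876 t 27.23
```

```bash
python3 -m jog '[[-1,-0.3,0.09,0,-0.006,-0.004,-0.004],[-1,-0.3,0.09,0,0,0,0],[-1,0,0,0,0,0,0]]'
python3 -c "
from h import *
go(0.4525,-0.327,0.3065,-85.8)
c=cam('wrist','pics/w17.png')
P=c['P'];px=c['pixels'].astype(int)
m=(P[...,2]>0.305)&(P[...,2]<0.35)&(P[...,1]<-0.27)&(P[...,1]>-0.45)&(px.max(-1)<80)&(P[...,0]>0.38)&(P[...,0]<0.5)
n,l,st,_=cv2.connectedComponentsWithStats(m.astype(np.uint8))
i=1+np.argmax(st[1:,4]);q=P[l==i];print(st[i],q.min(0),q.max(0))
r=cv2.minAreaRect((q[:,:2]*1000).astype(np.float32));print(r, np.percentile(q[:,2],[50,95,99]))
"
```

```text
time: 27.6
ee_pos: [0.4556, -0.3206, 0.4107]
tcp_rot: [-0.002, 0.673, 0.74, 0.001]
wrist_force: [-0.8, 0.2, -1.2]
opening: 0.0877
pos [ 0.4556 -0.3206  0.4107] tot shift/10cm [-0.064 -0.036  1.042] turn/180 [-0.0002 -0.0011  0.0066] F [-0.8  0.2 -1.2] op 0.0877 t 27.6
[ 263  174   39  111 3742] [ 0.43876564 -0.36473805  0.31759529] [ 0.46807392 -0.28615212  0.33847627]
((453.2482604980469, -325.514404296875), (26.068721771240234, 78.16311645507812), 3.7558183670043945) [0.3343613  0.33671457 0.33730465]
```

View pics/w17.png

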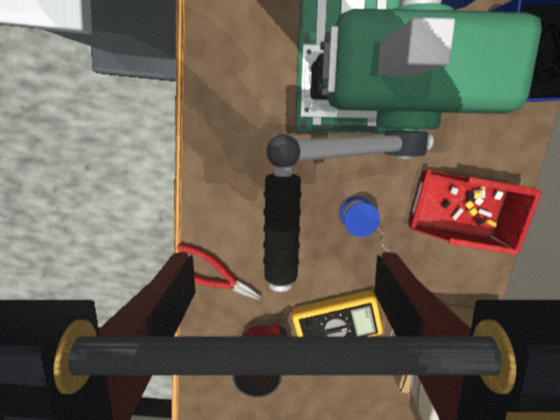

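The grip bar at about (282,228) lies between the open fingers. Descending.

```bash
python3 -m jog '[[-1,-0.055,-0.03,0.2,0,-0.001,0.006],[-1,0,0,0.3,0,0,0],[-1,0,0,0.25,0,0,0],[-1,0,0,0,0,0,0]]'
python3 -c "
from h import *
go(0.453,-0.326,0.3065,-85.8)"
```

```text
time: 28.15
ee_pos: [0.4538, -0.3195, 0.3341]
tcp_rot: [-0.001, 0.675, 0.738, 0.002]
wrist_force: [-0.4, -0.0, -0.0]
opening: 0.088
pos [ 0.4538 -0.3195  0.3341] tot shift/10cm [-0.066 -0.014  0.275] turn/180 [ 0.0004 -0.0017  0.0052] F [-0.4 -0.  -0. ] op 0.088 t 28.15
```

```bash
python3 -m jog '[[-1,-0.08,-0.01,0.15,0,-0.0015,0.005],[-1,0,0,0.12,0,0,0],[-1,0,0,0,0,0,0]]'
python3 -c "
from h import *
go(0.453,-0.326,0.3065,-85.8)"
```

```text
time: 28.52
ee_pos: [0.4546, -0.3273, 0.3072]
tcp_rot: [0.001, 0.68, 0.733, 0.001]
wrist_force: [0.0, -0.2, 0.6]
opening: 0.0878
pos [ 0.4546 -0.3273  0.3072] tot shift/10cm [ 0.014 -0.015  0.007] turn/180 [0.0013 0.0001 0.0009] F [ 0.  -0.2  0.6] op 0.0878 t 28.52
```

```bash
python3 -m jog '[[1,0.01,-0.015,0,0,0,0],[1,0,0,0,0,0,0],[1,0,0,0,0,0,0],[1,0,0,0,0,0,0],[1,0,0,0,0,0,0],[1,0,0,0,0,0,0]]' 30
python3 -c "
from h import *
go(0.453,-0.326,0.3065,-85.8)"
```

```text
time: 29.28
ee_pos: [0.4535, -0.3269, 0.3086]
tcp_rot: [0.003, 0.68, 0.733, 0.002]
wrist_force: [-0.5, -0.3, -0.2]
opening: 0.0315
pos [ 0.4535 -0.3269  0.3086] tot shift/10cm [ 0.009 -0.004  0.021] turn/180 [0.0019 0.0004 0.0009] F [-0.5 -0.3 -0.2] op 0.0315 t 29.27
```

```bash
python3 -m jog '[[1,0,0,0,0,0,0],[1,0,0,0,0,0,0]]' 30
python3 -c "
from h import *
go(0.453,-0.326,0.3065,-85.8)"
```

```text
time: 29.52
ee_pos: [0.454, -0.3268, 0.3086]
tcp_rot: [0.003, 0.68, 0.734, 0.002]
wrist_force: [0.1, -0.8, -0.1]
opening: 0.0243
pos [ 0.454  -0.3268  0.3086] tot shift/10cm [ 0.009 -0.01   0.021] turn/180 [0.0022 0.0005 0.001 ] F [ 0.1 -0.8 -0.1] op 0.0243 t 29.52
```

```bash
python3 -m jog '[[1,0,-0.066,0.075,0,0,0],[1,0,-0.061,0.08,0,0,0],[1,0,-0.055,0.083,0,0,0],[1,0,-0.051,0.086,0,0,0]]' 40
python3 -c "
from h import *
go(0.411,-0.33,0.1985,-85.8)"
```

```text
time: 30.02
ee_pos: [0.4348, -0.3283, 0.2808]
tcp_rot: [0.007, 0.679, 0.734, 0.007]
wrist_force: [-3.0, 3.0, 9.1]
opening: 0.0239
pos [ 0.4348 -0.3283  0.2808] tot shift/10cm [ 0.001 -0.254  0.818] turn/180 [0.0059 0.0001 0.0012] F [-3.   3.   9.1] op 0.0239 t 30.02
```

```bash
python3 -m jog '[[1,0,-0.05,0.095,0.004,0,0],[1,0,-0.044,0.1,0,0,0],[1,0,-0.037,0.1,0.002,0,0],[1,0,-0.03,0.1,0,0,0]]' 40
python3 -c "
from h import *
go(0.411,-0.33,0.1985,-85.8)"
```

```text
time: 30.52
ee_pos: [0.4192, -0.3293, 0.2444]
tcp_rot: [0.001, 0.68, 0.733, 0.003]
wrist_force: [-2.5, 3.7, 8.8]
opening: 0.0243
pos [ 0.4192 -0.3293  0.2444] tot shift/10cm [-0.002 -0.085  0.459] turn/180 [ 0.0018 -0.0011  0.0006] F [-2.5  3.7  8.8] op 0.0243 t 30.52
```

```bash
python3 -m jog '[[1,0,-0.026,0.1,0.001,0,0],[1,0,-0.02,0.1,0,0,0],[1,0,-0.014,0.1,0.001,0,0]]' 40
python3 -c "
from h import *
go(0.411,-0.33,0.1985,-85.8)
s=cam('scene','pics/s18.png');w=cam('wrist','pics/w18.png')
cv2.imwrite('pics/s18z.png',cv2.resize(s['pixels'][120:300,200:360,::-1],None,fx=3.3,fy=3.3,interpolation=cv2.INTER_CUBIC))
go(0.411,-0.33,0.1985,-85.8)"
```

```text
time: 30.9
ee_pos: [0.4129, -0.3298, 0.2163]
tcp_rot: [-0.001, 0.681, 0.732, 0.003]
wrist_force: [-4.2, 3.9, 10.0]
opening: 0.0241
pos [ 0.4129 -0.3298  0.2163] tot shift/10cm [-0.002 -0.02   0.178] turn/180 [ 0.0008 -0.0019 -0.    ] F [-4.2  3.9 10. ] op 0.0241 t 30.9
pos [ 0.4129 -0.3297  0.2159] tot shift/10cm [-0.002 -0.019  0.174] turn/180 [ 0.0006 -0.0019 -0.    ] F [-1.8  3.   9.6] op 0.0242 t 31.0
```

View pics/s18z.png

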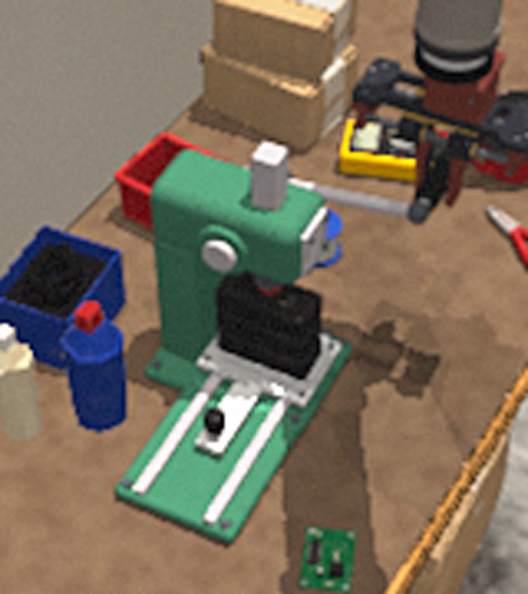

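View pics/w18.png

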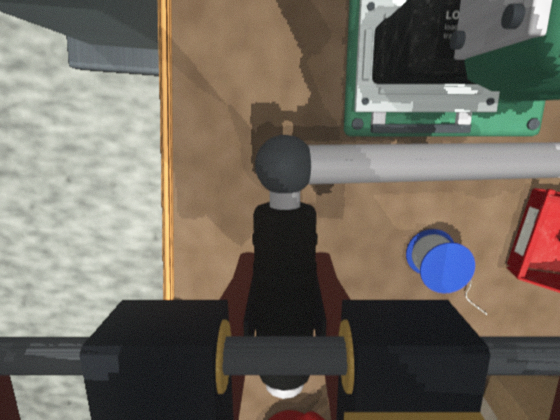

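```bash
python3 -m jog '[[1,0,-0.012,0.1,0.0005,-0.002,0],[1,0,-0.006,0.09,0,0,0],[1,0,0,0.02,0,0,0]]' 40
python3 -c "
from h import *
go(0.411,-0.33,0.1985,-85.8)
c=cam('wrist','pics/w19.png')
P=c['P'];px=c['pixels'].astype(int)
m=(P[...,2]>0.19)&(P[...,2]<0.26)&(P[...,1]<-0.29)&(P[...,1]>-0.35)&(px.max(-1)<80)&(abs(P[...,0]-.41)<.03)
m[300:]=0;m[:200]=0
q=P[m];print(len(q),np.percentile(q[:,2],[50,95,99]),np.percentile(q[:,0],[2,98]))
# lever arm profile
m=(P[...,2]>0.18)&(P[...,2]<0.28)&(P[...,1]<-0.245)&(P[...,1]>-0.30)
for x in (.43,.45,.47,.49,.51):
  k=P[m&(abs(P[...,0]-x)<.004)]
  if len(k): print(x,len(k),np.round(np.percentile(k[:,2],98),4))
go(0.411,-0.33,0.1985,-85.8)"
```

```text
time: 31.38
ee_pos: [0.4113, -0.33, 0.1973]
tcp_rot: [0.0, 0.681, 0.732, 0.002]
wrist_force: [-3.0, 3.8, 11.6]
opening: 0.024
pos [ 0.4113 -0.33    0.1973] tot shift/10cm [ 0.    -0.003 -0.012] turn/180 [ 0.0012 -0.0007 -0.0005] F [-3.   3.8 11.6] op 0.024 t 31.38
7763 [0.23123199 0.23707408 0.24119941] [0.38989716 0.42983485]
0.43 851 0.2285
0.45 850 0.2276
0.47 841 0.2269
0.49 815 0.2259
0.51 329 0.2251
pos [ 0.4113 -0.33    0.1974] tot shift/10cm [ 0.    -0.003 -0.011] turn/180 [ 0.0012 -0.0007 -0.0005] F [-2.6  3.8  9.6] op 0.024 t 31.43
```

```bash
python3 -c "
from h import *
c=cam('wrist','pics/w20.png')
P=c['P'];px=c['pixels'].astype(int)
for y in (-.29,-.295,-.30,-.305,-.31):
  m=(abs(P[...,1]-y)<.0025)&(abs(P[...,0]-.413)<.02)&(P[...,2]>.15)&(P[...,2]<.25)
  q=P[m]
  if len(q): print(y,len(q),np.round(np.percentile(q[:,2],[50,90,99]),4),np.round(np.percentile(q[:,0],[2,98]),4))
s=cam('scene','pics/s20.png')
cv2.imwrite('pics/s20z.png',cv2.resize(s['pixels'][160:240,250:330,::-1],None,fx=7,fy=7,interpolation=cv2.INTER_CUBIC))
P=s['P'];px=s['pixels'].astype(int)
for x in (.43,.45,.47,.49,.51,.53): 
  m=(abs(P[...,0]-x)<.006)&(P[...,1]<-.25)&(P[...,1]>-.31)&(P[...,2]>.17)&(P[...,2]<.27)
  if m.any(): print('s',x,m.sum(),np.round(np.percentile(P[m][:,2],[50,95]),4))
go(0.411,-0.33,0.1985,-85.8)"
```

```text
-0.29 891 [0.2269 0.2318 0.2333] [0.3978 0.4186]
-0.295 834 [0.2316 0.2334 0.2342] [0.3963 0.4195]
-0.3 842 [0.2318 0.2335 0.2345] [0.3965 0.4204]
-0.305 783 [0.2323 0.2342 0.2351] [0.3962 0.4206]
-0.31 739 [0.2319 0.2335 0.2342] [0.3975 0.4207]
s 0.43 14 [0.2277 0.2318]
s 0.45 17 [0.2247 0.2292]
s 0.47 16 [0.2236 0.2276]
s 0.49 18 [0.2239 0.2298]
s 0.51 3 [0.2237 0.2244]
s 0.53 3 [0.2226 0.2257]
pos [ 0.4113 -0.33    0.1975] tot shift/10cm [ 0.    -0.003 -0.01 ] turn/180 [ 0.0012 -0.0007 -0.0005] F [-3.1  3.3  9.9] op 0.024 t 31.52
```

View pics/s20z.png

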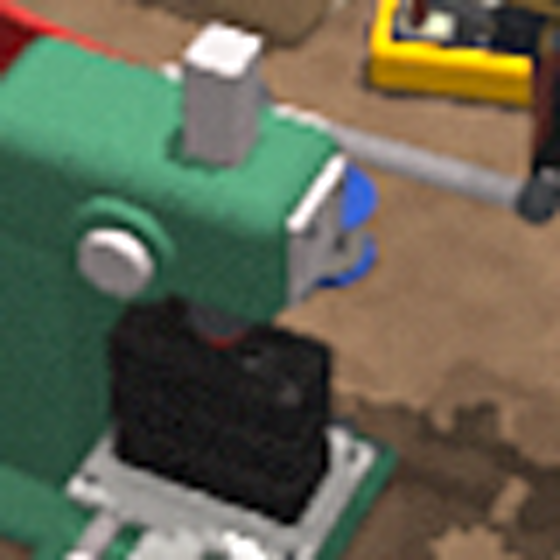

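View pics/w20.png

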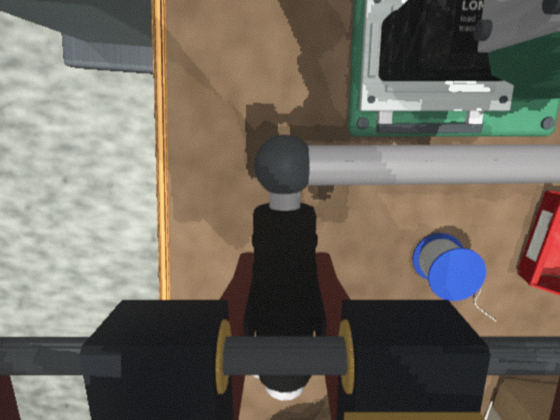

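```bash
python3 -m jog '[[1,0,-0.002,0.04,0.001,0,0],[1,0,0,0.03,0,0,0],[1,0,0,0.01,0,0,0],[1,0,0,0,0,0,0]]' 50
cat > lev.py <<'E'
from h import *
c=cam('wrist','pics/w21.png')
P=c['P']
for y in (-.295,-.30,-.305):
  m=(abs(P[...,1]-y)<.0025)&(abs(P[...,0]-.413)<.02)&(P[...,2]>.15)&(P[...,2]<.25)
  q=P[m]; print(y,np.round(np.percentile(q[:,2],[50,90,99]),4))
m=(P[...,2]>0.18)&(P[...,2]<0.28)&(P[...,1]<-0.245)&(P[...,1]>-0.30)&(P[...,0]>.43)&(P[...,0]<.51)
xs=np.arange(.435,.506,.01); zs=[np.percentile(P[m&(abs(P[...,0]-x)<.004)][:,2],98) for x in xs]
print("slope",np.polyfit(xs,zs,1)[0])
go(0.411,-0.33,0.193,-85.8)
E
python3 lev.py
```

```text
time: 32.02
ee_pos: [0.4112, -0.3299, 0.1935]
tcp_rot: [-0.001, 0.682, 0.732, 0.004]
wrist_force: [-3.1, 2.8, 9.5]
opening: 0.0244
-0.295 [0.2281 0.2299 0.2307]
-0.3 [0.2282 0.23   0.2309]
-0.305 [0.2287 0.2305 0.2313]
slope -0.7966898629965911
pos [ 0.4112 -0.3299  0.1936] tot shift/10cm [-0.001 -0.002  0.006] turn/180 [ 0.0015 -0.0021 -0.001 ] F [-3.2  3.9 10. ] op 0.0241 t 32.08
```

```bash
python3 -m jog '[[1,0,0,0.025,0.001,-0.001,0],[1,0,0,0.01,0,0,0],[1,0,0,0,0,0,0],[1,0,0,0,0,0,0],[1,0,0,0,0,0,0],[1,0,0,0,0,0,0]]' 50
sed -i 's/np.percentile(P\[m&(abs(P\[...,0\]-x)<.004)\]\[:,2\],98)/np.median(P[m\&(abs(P[...,0]-x)<.004)\&(P[...,2]>.215)][:,2])/' lev.py
python3 lev.py; python3 lev.py
python3 -c "
from h import *
s=cam('scene'); t=cam('top')
cv2.imwrite('pics/s22.png',cv2.resize(s['pixels'][185:255,250:320,::-1],None,fx=8,fy=8,interpolation=cv2.INTER_CUBIC))
cv2.imwrite('pics/t22.png',cv2.resize(t['pixels'][140:290,110:420,::-1],None,fx=2.5,fy=2.5,interpolation=cv2.INTER_CUBIC))"
```

```text
time: 32.83
ee_pos: [0.4113, -0.3298, 0.1955]
tcp_rot: [-0.001, 0.682, 0.731, 0.005]
wrist_force: [-0.9, 1.2, 5.4]
opening: 0.0242
-0.295 [0.2302 0.2318 0.2326]
-0.3 [0.2302 0.2319 0.2327]
-0.305 [0.2307 0.2325 0.2334]
slope -0.03156020998104687
pos [ 0.4113 -0.3298  0.1955] tot shift/10cm [-0.002 -0.003  0.025] turn/180 [ 0.0019 -0.0026 -0.001 ] F [-0.5  3.4  6.1] op 0.0242 t 32.88
-0.295 [0.2302 0.2319 0.2327]
-0.3 [0.2301 0.2319 0.2328]
-0.305 [0.2307 0.2326 0.2334]
slope -0.031185681143978163
pos [ 0.4113 -0.3298  0.1955] tot shift/10cm [-0.002 -0.003  0.025] turn/180 [ 0.0019 -0.0026 -0.001 ] F [-0.8  2.8  6.1] op 0.024 t 32.92
```

View pics/s22.png

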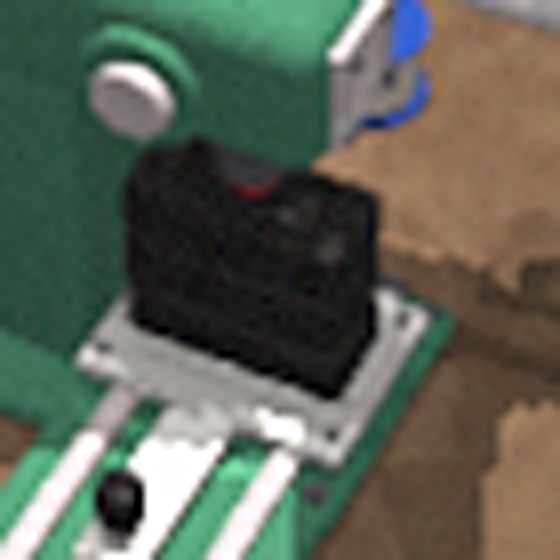

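View pics/t22.png

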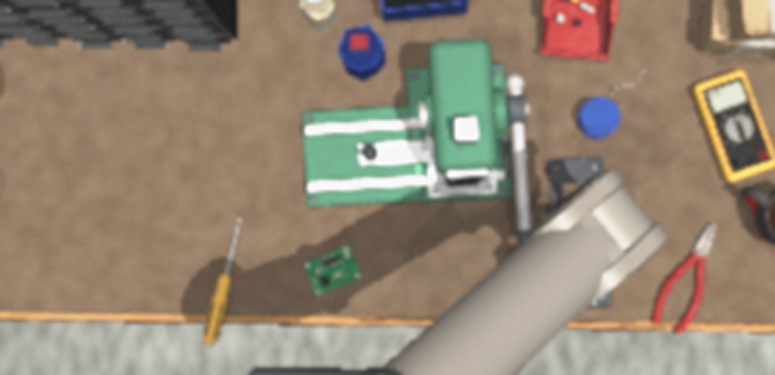

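View pics/w21.png

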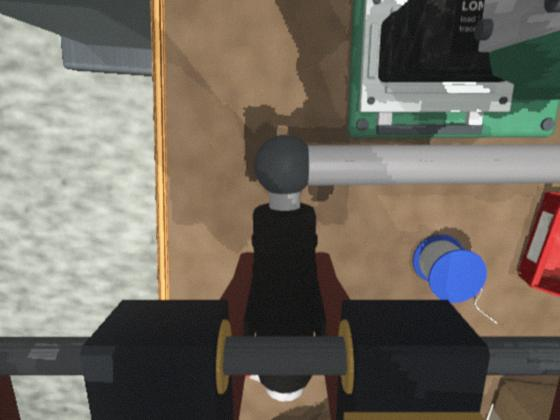

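```bash
python3 -m jog '[[1,0,0,0.04,0.001,-0.001,0],[1,0,0,0.04,0,0,0],[1,0,0,0.025,0,0,0]]' 50
python3 lev.py; python3 lev.py
python3 -c "
from h import *
t=cam('top');s=cam('scene');print(np.round(t['P'][189:194,294:299,2],3))
go(0.411,-0.33,0.193,-85.8)
print(np.round(env.get_state()['joint_vel'],4))"
```

```text
time: 33.4
ee_pos: [0.4112, -0.3298, 0.1878]
tcp_rot: [-0.001, 0.682, 0.731, 0.005]
wrist_force: [-4.7, 4.1, 12.6]
opening: 0.0241
-0.295 [0.2228 0.2245 0.2254]
-0.3 [0.2228 0.2245 0.2254]
-0.305 [0.2234 0.2252 0.226 ]
slope -0.0006083901602672059
pos [ 0.4112 -0.3299  0.1877] tot shift/10cm [-0.001 -0.002 -0.053] turn/180 [ 0.0017 -0.0025 -0.0013] F [-3.8  3.9 13.2] op 0.0237 t 33.45
-0.295 [0.2227 0.2244 0.2253]
-0.3 [0.2227 0.2244 0.2252]
-0.305 [0.2232 0.2251 0.2258]
slope -0.001291000985737228
pos [ 0.4112 -0.3299  0.1878] tot shift/10cm [-0.001 -0.002 -0.052] turn/180 [ 0.0017 -0.0025 -0.0013] F [-3.3  4.5 11.7] op 0.0246 t 33.5
[[0.319 0.317 0.317 0.306 0.314]
 [0.317 0.318 0.313 0.316 0.32 ]
 [0.316 0.315 0.314 0.309 0.311]
 [0.312 0.312 0.315 0.318 0.315]
 [0.316 0.308 0.319 0.311 0.315]]
pos [ 0.4112 -0.3299  0.1879] tot shift/10cm [-0.001 -0.002 -0.051] turn/180 [ 0.0017 -0.0025 -0.0013] F [-4.7  4.7 12. ] op 0.0242 t 33.6
[-0.0014 -0.0003  0.0019  0.0011 -0.0009  0.0004  0.0004]
```

```bash
python3 -c "
from h import *
s=cam('scene')
P=s['P'];px=s['pixels'].astype(int)
ex=np.array([.9973,.0732]);ey=np.array([-.0732,.9973]);o=np.array([.5318,-.1971])
D=P[...,:2]-o; a=D@ex;b=D@ey;z=P[...,2]
for lo,hi in ((.046,.064),(.070,.096),(.102,.126)):
  m=(z>lo)&(z<hi)&(abs(a)<.06)&(abs(b)<.04)&(px.max(-1)<70)
  k=m&(a>-.04)&(a<.04)&(b>.01); f=m&(abs(b)<.015)
  if k.sum()>5: print('left',lo,k.sum(),np.round(np.median(b[k]),4), 'yaw',np.round(np.polyfit(a[k],b[k],1)[0],3))
  print('front', (f&(a<-.03)).sum(), np.round(np.median(a[f&(a<-.03)]),4) if (f&(a<-.03)).any() else None)
go(0.411,-0.33,0.193,-85.8)"
```

```text
left 0.046 73 0.021 yaw -0.006
front 10 -0.0557
left 0.07 98 0.02 yaw 0.001
front 21 -0.0545
left 0.102 98 0.0209 yaw -0.006
front 14 -0.0542
pos [ 0.4112 -0.3299  0.1879] tot shift/10cm [-0.001 -0.002 -0.051] turn/180 [ 0.0017 -0.0025 -0.0012] F [-3.4  4.  11. ] op 0.024 t 33.65
```

The column is flush within about 1.5 mm on its left and front faces, the lever is level, and the hold is steady. Handing in.

```bash
python3 -c "
from h import *
env.sign_off()
go(0.411,-0.33,0.193,-85.8)"
```

```text
the job is handed in; nothing more can be done
the job is handed in; nothing more can be done
```

I stacked both loose bricks on the one in the nest, pushed the bed home, and pulled the lever level. I handed the job in at 33.7 s with the gripper still holding the lever; no verdict was reported.

**Last checks:**
- **Column:** seen from above after placing, each brick was within about 1.5 mm of the one below and yawed alike (4.1–4.2°). With the foot pressed down, the left and front faces of all three bricks lined up within about 1.5 mm and 0.01 rad.
- **Bed:** the knob had moved 159.3 mm of the 160 mm travel, and the pushing force rose to about 11 N at the stop.
- **Lever:** the arm's slope read about 0, so level. The height of the grip put the lever at about 0.77 rad. That means the foot is pressed in about 6 to 6.4 mm, worked out from the lever angle.
- **Hold:** the arm was steady, with about 11–13 N upward on the wrist.

**What disagreed or could not be checked:**
- **Ram height:** the drop of the ram's top in the top camera came out at about 21 mm, which would mean a lever angle near 0.87 rad and a foot pressed in about 9 mm, past the 8.5 mm limit. Those depth readings scatter by several millimetres, so I went with the lever measurements.
- **Green band:** I couldn't make it out on the foot's stem at that picture size. Only a red part showed.
- **Bar in the gripper:** the lever's bar shifted about 7 mm between the fingers while I pulled it down. I corrected the final position from the camera.

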